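# Clear, load and switch on the tin warmer

### The job

Click the warmer's knob back to off, then use the scraper to sweep every rice cracker off the warming plate into the crumb trough beside it, without touching the crackers with the fingers. With the knob still off, set every stainless lunch tin from the crate upright and flat on the plate, then turn the knob clockwise until it clicks on. In the end the scraper stands upright on its blue pad; the red moulds stay in the crate and the other things on the counter are left where they are.

Things in the scene. Friction and masses are not known exactly. Their poses are not given: they have to be found in the camera images.
- warmer: Counter-top tin warmer, fixed. Origin on the table under the plate's centre, z up. Warming plate on top; grey control deck on its -x side (x -203 to -88 mm, y -133 to 125), deck top also 50 mm above the table, with the knob's axis at x -148, y -45 mm; crumb trough on its +y side.
- plate (a point): Centre of the warming plate's top (bright steel, 50 mm above the table), axes as the warmer's. Clear area 160 mm (x) x 250 mm (y). Lips 8 mm wide rise 10 mm above it along both x sides and the -y side; the +y side is open and drops into the trough.
- trough (a point): Centre of the crumb trough's floor, 6 mm above the table, axes as the warmer's. The open aluminium trough is 166 mm long along x and 80 mm wide along y (warmer y 125 to 205 mm); its end walls rise to 60 mm and its far (+y) wall to 75 mm above the table.
- knob (a joint): Angle (rad) of the black switch knob, vertical axis: 0 OFF, 1.3 ON, growing clockwise seen from above; stops at 0 and 1.34. Detents at 0 and 1.3, a ridge half-way (0.65): short of it a spring (up to 0.12 N m) drives the knob back, past it the knob clicks over and stays. Starts ON.
- knob_grip (a point): On the knob's axis, 36 mm above the deck, at the height to grip. Turns with the knob: x along the grip bar, white pointer at its -x end. Bar 64 x 16 mm, top 52 mm above the deck, on a 60 mm dial whose top is 16 mm up. OFF: bar along the warmer's x, pointer to -x (white dot). ON: turned 1.3 rad clockwise, pointer at the green dot, nearly at the warmer's +y.
- scraper: Scraper block, stands upright. White foot 140 mm (its x) x 50 mm (y) x 24 mm tall, wooden handle rib 80 mm (x) x 24 mm (y) on top of it, from 24 to 64 mm height. Origin at the centre of the underside. 0.18 kg.
- scraper_rest: Flat blue pad, fixed, 200 mm (x) x 90 mm (y) x 4 mm thick; origin at the centre of its underside. The scraper starts standing on it.
- crate: Low open wooden crate, fixed, 320 mm (x) x 245 mm (y) outside, walls 5 mm thick and 50 mm tall, floor 5 mm thick; origin at the centre of its underside. Holds the tins and the red moulds.
- cracker1: Rectangular rice cracker, 42 (x) x 34 (y) mm, 10 mm thick, brown with a black seaweed strip; starts flat on the plate; origin at the centre of its underside. May be absent (two to four crackers are there).
- cracker2: Round rice cracker, 44 mm across, 10 mm thick, brown with a black seaweed strip; starts flat on the plate; origin at the centre of its underside. May be absent (two to four crackers are there).
- cracker3: Rectangular rice cracker, 42 (x) x 34 (y) mm, 10 mm thick, brown with a black seaweed strip; starts flat on the plate; origin at the centre of its underside. May be absent (two to four crackers are there).
- cracker4: Round rice cracker, 44 mm across, 10 mm thick, brown with a black seaweed strip; starts flat on the plate; origin at the centre of its underside. May be absent (two to four crackers are there).
- tin_a: Stainless lunch tin with dark clip latches at both ends, 99 mm (x, over the latches) x 52 mm (y) x 46 mm tall, lid shut, origin at the centre of its underside, 0.15 kg. Starts upright in the crate. May be absent (two or three tins are there).
- tin_b: Stainless lunch tin with dark clip latches at both ends, 99 mm (x, over the latches) x 52 mm (y) x 46 mm tall, lid shut, origin at the centre of its underside, 0.15 kg. Starts upright in the crate. May be absent (two or three tins are there).
- tin_c: Stainless lunch tin with dark clip latches at both ends, 99 mm (x, over the latches) x 52 mm (y) x 46 mm tall, lid shut, origin at the centre of its underside, 0.15 kg. Starts upright in the crate. May be absent (two or three tins are there).
- mould_a: Red plastic onigiri mould, triangular block about 66 x 57 mm, 26 mm thick, with a small round knob up to 38 mm; in the crate; origin at the centre of its underside. To be left in the crate.
- mould_b: Red plastic onigiri mould, triangular block about 66 x 57 mm, 26 mm thick, with a small round knob up to 38 mm; in the crate; origin at the centre of its underside. To be left in the crate.
- mould_c: Red plastic onigiri mould, triangular block about 66 x 57 mm, 26 mm thick, with a small round knob up to 38 mm; in the crate; origin at the centre of its underside. To be left in the crate.
- salt_pot: Bystander: white ceramic salt pot with a press-button lid, 68 mm wide, 80 mm tall, standing; origin at the centre of its underside.
- tumbler: Bystander: glass tumbler, 68 mm wide, 105 mm tall, standing; origin at the centre of its underside.
- chopsticks: Bystander: pair of dark wooden chopsticks in a paper band, 210 x 20 x 8 mm, lying along its x; origin at the centre of its underside.
- soy_bottle: Bystander: amber soy bottle with red cap, 52 mm wide, 130 mm tall, standing; origin at the centre of its underside.
- tea_cup: Bystander: blue ceramic tea cup, 72 mm wide, 60 mm tall, standing; origin at the centre of its underside.
Mind the look-alikes: they are no part of the job. Leave any green look-alike of the mould_c alone.

How it is judged:
On the way, in this order (a step that is already met when the one before it is completed fails the run):
1. the knob is clicked off (value of joint knob below 0.2 rad), for 0.2 s.
2. all crackers are in the crumb trough, the knob off (value of joint knob below 0.2 rad and x of cracker1 in the frame of warmer between -0.09 and 0.09 m and y of cracker1 in the frame of warmer between 0.12 and 0.215 m and z of each of cracker1, cracker2, cracker3, cracker4 in the frame of warmer below 0.045 m and x of cracker2 in the frame of warmer between -0.09 and 0.09 m and y of cracker2 in the frame of warmer between 0.12 and 0.215 m and x of cracker3 in the frame of warmer between -0.09 and 0.09 m and y of cracker3 in the frame of warmer between 0.12 and 0.215 m and x of cracker4 in the frame of warmer between -0.09 and 0.09 m and y of cracker4 in the frame of warmer between 0.12 and 0.215 m), for 0.2 s.
3. all tins stand flat on the plate, the knob off (value of joint knob below 0.2 rad and x of tin_a in the frame of plate between -0.06 and 0.06 m and y of tin_a in the frame of plate between -0.11 and 0.11 m and z of tin_a in the frame of plate between -0.006 and 0.008 m and angle between each of tin_a, tin_b, tin_c's own z axis and vertical below 0.12 rad and linear speed of each of tin_a, tin_b, tin_c below 0.02 m/s and x of tin_b in the frame of plate between -0.06 and 0.06 m and y of tin_b in the frame of plate between -0.11 and 0.11 m and z of tin_b in the frame of plate between -0.006 and 0.008 m and x of tin_c in the frame of plate between -0.06 and 0.06 m and y of tin_c in the frame of plate between -0.11 and 0.11 m and z of tin_c in the frame of plate between -0.006 and 0.008 m), for 0.2 s.
4. the knob is clicked on (value of joint knob above 1.1 rad), for 0.2 s.
At the end, for the whole second after the job is handed in: Knob on (over 1.1 rad); every cracker in the trough, below plate level; every tin flat (within 0.12 rad) and still on the plate; scraper upright and still on its blue pad (centre within 60 mm along, 45 mm across); all moulds in the crate (value of joint knob above 1.1 rad and x of cracker1 in the frame of warmer between -0.09 and 0.09 m and y of cracker1 in the frame of warmer between 0.12 and 0.215 m and z of each of cracker1, cracker2, cracker3, cracker4 in the frame of warmer below 0.045 m and x of cracker2 in the frame of warmer between -0.09 and 0.09 m and y of cracker2 in the frame of warmer between 0.12 and 0.215 m and x of cracker3 in the frame of warmer between -0.09 and 0.09 m and y of cracker3 in the frame of warmer between 0.12 and 0.215 m and x of cracker4 in the frame of warmer between -0.09 and 0.09 m and y of cracker4 in the frame of warmer between 0.12 and 0.215 m and x of tin_a in the frame of plate between -0.06 and 0.06 m and y of tin_a in the frame of plate between -0.11 and 0.11 m and z of tin_a in the frame of plate between -0.006 and 0.008 m and angle between each of tin_a, tin_b, tin_c, scraper's own z axis and vertical below 0.12 rad and linear speed of each of tin_a, tin_b, tin_c, scraper below 0.02 m/s and x of tin_b in the frame of plate between -0.06 and 0.06 m and y of tin_b in the frame of plate between -0.11 and 0.11 m and z of tin_b in the frame of plate between -0.006 and 0.008 m and x of tin_c in the frame of plate between -0.06 and 0.06 m and y of tin_c in the frame of plate between -0.11 and 0.11 m and z of tin_c in the frame of plate between -0.006 and 0.008 m and x of scraper in the frame of scraper_rest between -0.06 and 0.06 m and y of scraper in the frame of scraper_rest between -0.045 and 0.045 m and z of scraper in the frame of scraper_rest between -0.002 and 0.014 m and x of mould_a in the frame of crate between -0.16 and 0.16 m and y of mould_a in the frame of crate between -0.1225 and 0.1225 m and z of each of mould_a, mould_b, mould_c in the frame of crate below 0.045 m and x of mould_b in the frame of crate between -0.16 and 0.16 m and y of mould_b in the frame of crate between -0.1225 and 0.1225 m and x of mould_c in the frame of crate between -0.16 and 0.16 m and y of mould_c in the frame of crate between -0.1225 and 0.1225 m); the robot touches nothing.
It fails at once if the fingers push a cracker (contact force between the fingers and cracker1 above 1 N or contact force between the fingers and cracker2 above 1 N or contact force between the fingers and cracker3 above 1 N or contact force between the fingers and cracker4 above 1 N).
It fails at once if a bystander is shifted more than 30 mm or tipped (distance of any of salt_pot, tumbler, chopsticks, soy_bottle, tea_cup from where it was at the start of the episode above 0.03 m or angle between any of salt_pot, tumbler, chopsticks, soy_bottle, tea_cup's own z axis and vertical above 0.5 rad).
Of cracker1, cracker2, cracker3, cracker4 only 2 to 4 are there at a start; the rules pass over those that are not, and their reading is None.
Of tin_a, tin_b, tin_c only 2 to 3 are there at a start; the rules pass over those that are not, and their reading is None.
At some moment in a run one of scraper may be knocked a few centimetres aside while the robot is not near it.
Once in a run the grip may slacken for a moment while it holds something.
It also fails if it takes over 210 s, if anything falls off the work surface, if the arm or the gripper's body presses on something with over 40 N, if the wrist force passes 120 N, or if a joint passes its speed limit or range.

### The arm

A 6-joint arm with a two-finger parallel gripper is mounted at the origin on the work surface. World frame = base frame: x ahead of the robot, y to its left, z up, the work surface at z = 0. Lengths are in m, angles in rad, forces in N, time in s.
With the tool pointing down it reaches from about 0.375 to 0.9 m from the base axis. Payload 3.1 kg.
Tool frame: the origin (TCP) lies between the finger pads; the fingertips stand 8 mm ahead of it and the grasp point (between the pads) lies 11 mm behind it; y points along the fingers, z is the direction in which the jaws open and shut, and the axes are right-handed (so a half turn about y gives the same grasp; the last joint's range is limited). The gripper opens to 87 mm and grips with 3 to 60 N. Pads are 19 mm wide; open, the fingers measure 117 mm over their backs; the gripper's body (75 mm by 190 mm) begins 51 mm behind the grasp point.
Start: joints at [-1.319, 0.527, 1.433, -0, 1.181, -0.178], TCP at [0.26, -0.568, 0.231] pointing down, gripper open.
Joint ranges: [-3.08, 3.08], [-0.75, 2.2], [0.22, 2.44], [-1.43, 4.57], [0, 2.65], [-2.85, 2.85]. Speed limits (rad/s): [2.79, 2.79, 3.14, 3.14, 3.14, 3.14].

### API

Orientations are given as a unit quaternion [x, y, z, w].
In Python, from plant import monitor, get_image, ticket gives the robot as it stands. The module is installed in compiled form; this text tells all that it offers.
- The arm moves only by the tool drive_tool, never from a script. Its argument "targets" is a list of rows, each a list of 3 entries, a list of its own where there are three numbers: the shift along the tool's x, y, z in m, then the turn about the tool's y in degrees, then the closure, from 0 (fully open) to 1 (shut). A call has 1 to 10 rows; each row is the pose to reach, as a shift and turn from the pose commanded when the call began, along the tool's axes at that moment; what a row does not reach only later rows make up. A row lasts 1/10 s, in which the tool goes at most 50 mm and 8.59 degrees, less where a joint would pass 70% of its speed; a pose out of reach is approached as far as the arm can. A call with a gripper value outside its range is refused whole. The fingers move at their own pace and stop on an object; the grip force is fixed at half the most. Time passes only in rows, so rows that repeat a pose let the fingers close. It gives the time, the measured TCP pose, the force and the opening at its end, in the units of the state.
- monitor.observe(): the state, without advancing time (a new reading comes with each control period).
- get_image(name): name is "scene" or "top" or "wrist"; returns a dict with "pixels" (384x512x3 uint8, red, green, blue), "K" (3x3 intrinsics, pixels), "view" (4x4, takes a point from world to camera coordinates). Camera axes: x right, y down, z forward; pixel columns grow to the right and rows downward; lengths in m; the calibration is good to about 2 mm. A picture is of the moment at which its call begins. There is no depth.
- ticket.hand_in(): hands the job in, once; it reports no verdict.
The state is a dict: "time_s": time; "joint_pos": joint angles; "qd": joint speeds; "joint_torque": joint torques, N m; "tool_pos": TCP position; "tcp_rot": TCP orientation; "ft_force": force on the tool from outside, world axes, zero at the start; "wrist_torque": the same for the moment, N m; "gripper_width": opening from 0.0 (shut) to 1.0 (fully open).
Only numpy, scipy, OpenCV 4.12 (cv2) and the standard library are available. Lean on these libraries where they do the work, as an engineer would, in place of code of your own. Each camera call takes 0.05 s, during which the arm holds its last target.

## Working session

There is one attempt and no reset: what is moved stays moved. The work goes in short steps, Python scripts to look and compute and a tool call to move; the robot and the scene stay as the last step left them, time stands still between calls to the robot, and variables do not carry over. Pictures are saved under pics/ and viewed, and the job is handed in when it is done.

Besides the shell and the picture viewer there is one more tool, called after "Call:" as name(argument=value, ...), one argument or row to a line, values as JSON. drive_tool: Moves the arm, as the interface text tells. Its arguments: {"type":"object","properties":{"targets":{"type":"array"}},"required":["targets"]}

```bash
mkdir -p pics; ls; python3 - <<'E'
from plant import monitor,get_image
import cv2,numpy as np
print(monitor.observe())
for n in ["scene","top","wrist"]:
    d=get_image(n); p=d["pixels"]; cv2.imwrite(f"pics/{n}0.png",cv2.resize(p[:,:,::-1],(800,600),interpolation=cv2.INTER_CUBIC)); print(n,d["K"].tolist(),np.round(d["view"],4).tolist())
E
```

```text
pics
{'time_s': 0.0, 'joint_pos': array([-1.31952055e+00,  5.28447514e-01,  1.43388797e+00, -7.90761614e-06,
        1.18140008e+00, -1.78486314e-01]), 'qd': array([-9.71732953e-04, -2.99834456e-04,  7.93420035e-04, -2.43131540e-04,
        3.58788709e-04,  3.93193402e-05]), 'joint_torque': array([-5.63439007e-04, -4.40042174e+01, -1.76595801e+01,  6.32773759e-02,
        5.83300937e-02, -1.82846184e-04]), 'tool_pos': array([ 0.26026235, -0.56745222,  0.22958764]), 'tcp_rot': array([-0.15080834,  0.69160099, -0.69008691,  0.15074804]), 'ft_force': array([-0.21062676, -0.07106018,  0.48347634]), 'wrist_torque': array([-0.02147628, -0.01551283,  0.02123047]), 'gripper_width': 0.9993690891378602}
scene [[450.19829757996837, 0.0, 260.7045770654447], [0.0, 450.19829757996837, 192.5251586518942], [0.0, 0.0, 1.0]] [[-0.2951, 0.9555, 0.0054, 0.1372], [0.7041, 0.2213, -0.6747, -0.3193], [-0.6458, -0.1953, -0.7381, 1.665], [0.0, 0.0, 0.0, 1.0]]
top [[355.6603394301202, 0.0, 259.24464165085607], [0.0, 355.6603394301202, 189.82778503234002], [0.0, 0.0, 1.0]] [[-0.0235, -0.9997, 0.0005, 0.0113], [-0.9967, 0.0234, -0.0783, 0.5338], [0.0783, -0.0024, -0.9969, 1.2387], [0.0, 0.0, 0.0, 1.0]]
wrist [[314.0506882390098, 0.0, 255.91747771752082], [0.0, 314.0506882390098, 192.3454463620257], [0.0, 0.0, 1.0]] [[0.4168, -0.909, -0.0009, -0.6248], [-0.8791, -0.4033, 0.2541, -0.0307], [-0.2313, -0.1051, -0.9672, 0.3893], [0.0, 0.0, 0.0, 1.0]]
```

View pics/top0.png

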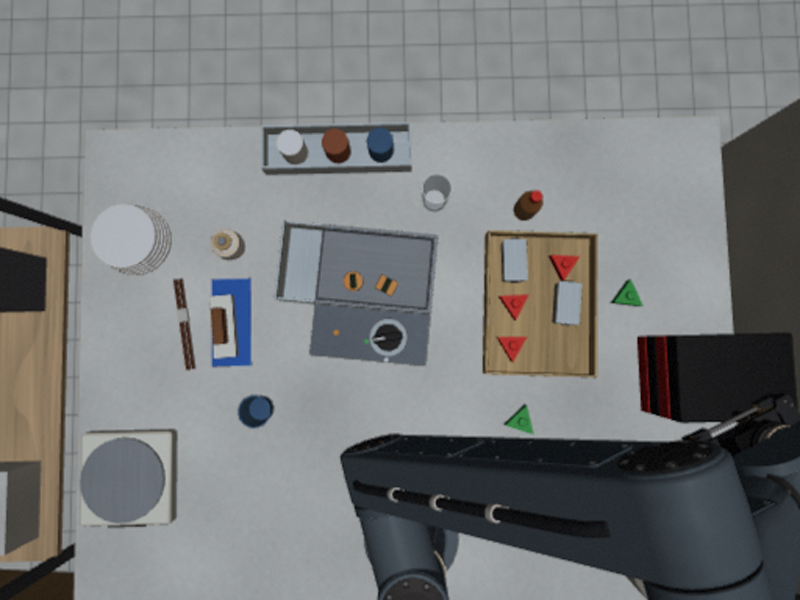

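View pics/scene0.png

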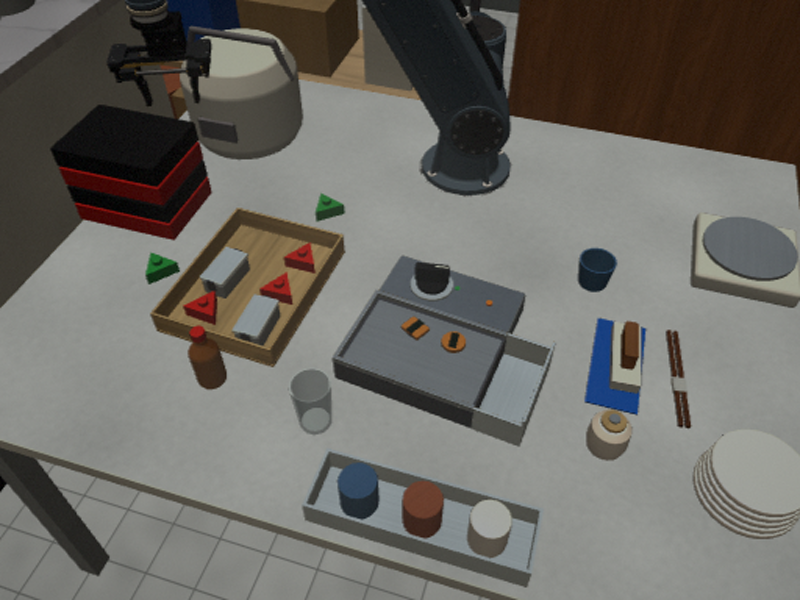

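View pics/wrist0.png

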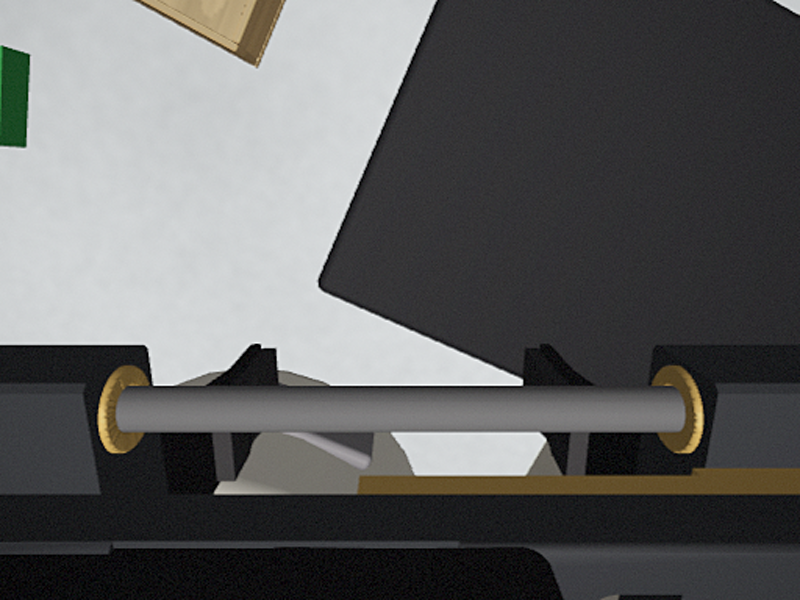

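```bash
cat > h.py <<'E'
from plant import monitor,get_image,ticket
import cv2,numpy as np
from scipy.spatial.transform import Rotation as R
def crop(name,x0,y0,x1,y1,out,s=None):
    d=get_image(name); p=d["pixels"][y0:y1,x0:x1,::-1]
    s=s or min(800/(x1-x0),600/(y1-y0)); cv2.imwrite("pics/"+out,cv2.resize(p,None,fx=s,fy=s,interpolation=cv2.INTER_CUBIC)); print(name,"crop scale",s); return d
def w(d,u,v,z):
    K,V=d["K"],d["view"]; r=V[:3,:3].T@np.linalg.inv(K)@[u,v,1]; c=-V[:3,:3].T@V[:3,3]
    return c+r*(z-c[2])/r[2]
def pr(d,p):
    q=d["K"]@(d["view"][:3,:3]@p+d["view"][:3,3]); return q[:2]/q[2]
def st():
    s=monitor.observe(); Rm=R.from_quat(s["tcp_rot"]).as_matrix()
    print("t",round(s["time_s"],2),"tcp",s["tool_pos"].round(4),"zax ang",np.degrees(np.arctan2(Rm[1,2],Rm[0,2])).round(2),"grip",round(s["gripper_width"],3),"F",s["ft_force"].round(1),"q6",s["joint_pos"].round(2)); return s,Rm
def to(p,ang=None):
    "tool shift to world TCP p, and turn so jaw axis at world angle ang deg"
    s,Rm=st(); print("shift",(Rm.T@(np.array(p)-s["tool_pos"])).round(4))
    if ang is not None:
        a=np.degrees(np.arctan2(Rm[1,2],Rm[0,2])); dlt=(ang-a+90)%180-90
        # turn about tool y by t
        R2=Rm@R.from_rotvec([0,np.radians(1),0]).as_matrix(); sg=np.sign((np.degrees(np.arctan2(R2[1,2],R2[0,2]))-a+180)%360-180)
        print("turn",(dlt*sg).round(2))
E
python3 - <<'E'
from h import *
s,Rm=st(); print(Rm.round(3))
crop("top",165,130,295,240,"t1.png"); crop("top",300,140,410,270,"t2.png"); crop("top",110,140,210,280,"t3.png")
E
```

```text
t 0.15 tcp [ 0.2603 -0.5676  0.2298] zax ang -65.38 grip 1.0 F [-0.7 -0.5  0.2] q6 [-1.32  0.53  1.43 -0.    1.18 -0.18]
[[-0.909 -0.     0.417]
 [-0.417  0.002 -0.909]
 [-0.    -1.    -0.002]]
top crop scale 5.454545454545454
top crop scale 4.615384615384615
top crop scale 4.285714285714286
```

View pics/t1.png

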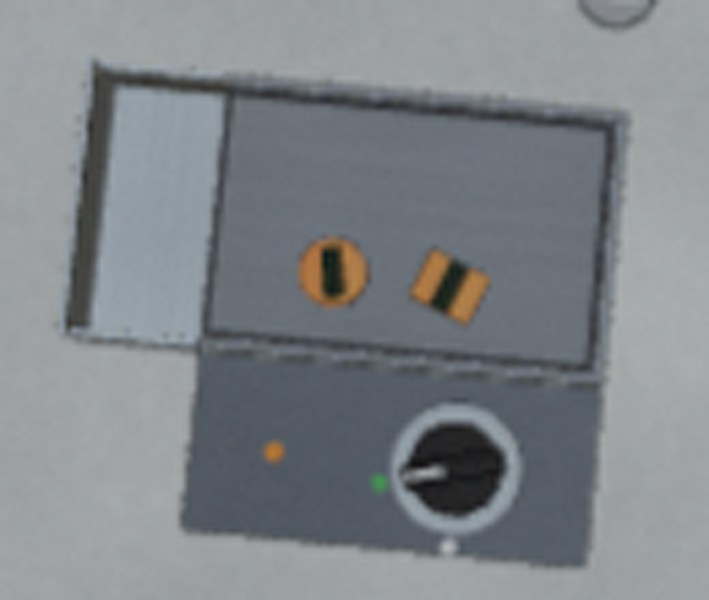

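View pics/t2.png

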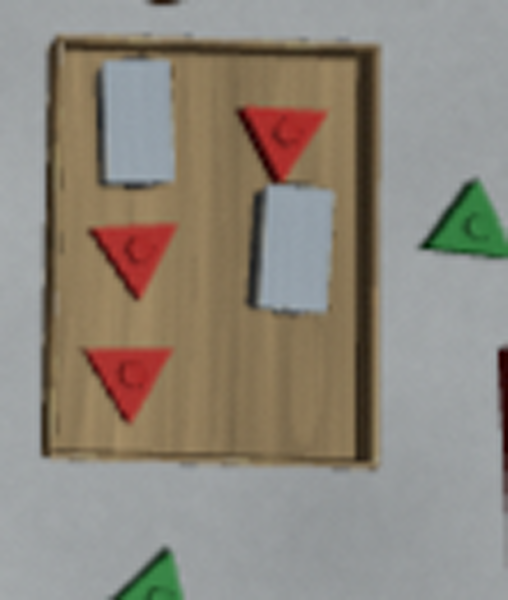

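View pics/t3.png

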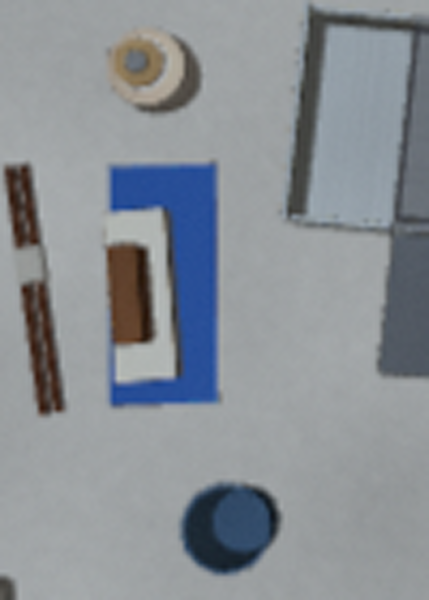

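```bash
cat > fit.py <<'E'
from h import *
from scipy.optimize import least_squares
d=get_image("top")
def fit(px,loc,off,s,name):
    px=np.array(px,float)/s+off - 0.5*(1-1/s); loc=np.array(loc,float)
    c0=w(d,*px.mean(0),loc[:,2].mean())
    def f(q):
        c,sn=np.cos(q[2]),np.sin(q[2])
        return np.concatenate([pr(d,[q[0]+c*l[0]-sn*l[1],q[1]+sn*l[0]+c*l[1],l[2]])-p for l,p in zip(loc,px)])
    best=min((least_squares(f,[c0[0],c0[1],a]) for a in (0,1.5,3,-1.5)),key=lambda r:r.cost)
    print(name,best.x.round(4),"deg",np.degrees(best.x[2]).round(2),"res",best.fun.round(1)); return best.x
E
python3 - <<'E'
from fit import *
W=fit([(180,530),(586,567),(628,110),(205,332),(228,95),(456,468)],[(-.203,.125,.05),(-.203,-.133,.05),(.088,-.133,.06),(-.08,.125,.05),(.08,.125,.05),(-.148,-.045,.053)],(165,130),5.4545,"warmer")
fit([(110,165),(216,165),(218,402),(110,405)],[(.1,.045,.004),(.1,-.045,.004),(-.1,-.045,.004),(-.1,.045,.004)],(110,140),4.2857,"pad")
fit([(107,212),(165,208),(178,378),(116,382)],[(.07,.025,.028),(.07,-.025,.028),(-.07,-.025,.028),(-.07,.025,.028)],(110,140),4.2857,"scraper")
for n,p in (("tin1",[(103,60),(173,60),(174,184),(101,181)]),("tin2",[(267,186),(333,188),(326,312),(258,308)])):
    fit(p,[(.0465,.026,.051),(.0465,-.026,.051),(-.0465,-.026,.051),(-.0465,.026,.051)],(300,140),4.615,n)
c,s=np.cos(W[2]),np.sin(W[2])
for n,p in (("round",(335,272)),("rectc",(450,287)),("rectR",(490,295)),("rectR2",(468,324)),("knob top",(445,470))):
    q=w(d,p[0]/5.4545+165-.4,p[1]/5.4545+130-.4,.06)[:2]-W[:2]; print(n,c*q[0]+s*q[1],-s*q[0]+c*q[1])
E
```

```text
warmer [ 0.5964  0.0656 -0.1163] deg -6.66 res [-0.   0.1  0.4  0.3  0.4 -0.  -0.8  0.8 -0.2 -1.2  0.2  0. ]
pad [0.4874 0.3986 0.0028] deg 0.16 res [-0.1  0.2  0.2 -0.5  0.   0.2 -0.1  0.1]
scraper [0.4778 0.4091 0.0641] deg 3.67 res [-0.3  0.1  0.4 -0.2 -0.1 -0.1  0.   0.2]
tin1 [ 0.6094 -0.2471 -0.0436] deg -2.5 res [ 0.1 -0.1 -0.1  0.2 -0.4 -0.2  0.4  0.2]
tin2 [ 0.5106 -0.3618 -0.1013] deg -5.8 res [-0.5 -0.4  0.2  0.3  0.3  0.2 -0.  -0.1]
round -0.03233346825300057 0.04314766431763325
rectc -0.035074010289968774 -0.029955581517929816
rectR -0.037779707490335414 -0.05552794117633075
rectR2 -0.057310549014371145 -0.043461540232577096
knob top -0.14985759804435622 -0.037800347437960784
```

```bash
python3 - <<'E'
from h import *
W=np.array([.5964,.0656]);a=-.1163
Rw=np.array([[np.cos(a),-np.sin(a)],[np.sin(a),np.cos(a)]])
k=W+Rw@[-.148,-.045]; print(k); to([*k,.23],8.85)
E
```

```text
[0.44417806 0.03807761]
t 0.35 tcp [ 0.2604 -0.568   0.2303] zax ang -65.37 grip 1.0 F [-0.   0.   0.6] q6 [-1.32  0.53  1.43 -0.    1.18 -0.18]
shift [-0.4196  0.0006 -0.4744]
turn -74.22
```

Call:
drive_tool(
  targets=[
    [[-0.03,0,-0.034],-6,0],
    [[-0.06,0,-0.068],-12,0],
    [[-0.09,0,-0.102],-18,0],
    [[-0.12,0,-0.136],-24,0],
    [[-0.15,0,-0.17],-30,0],
    [[-0.18,0,-0.204],-36,0],
    [[-0.21,0,-0.238],-42,0],
    [[-0.24,0,-0.272],-48,0],
    [[-0.27,0,-0.306],-54,0],
    [[-0.3,0,-0.34],-60,0],
  ],
)

```text
time_s: 1.35
tool_pos: [0.3919, -0.1325, 0.2309]
tcp_rot: [0.477, -0.522, 0.522, -0.477]
ft_force: [1.3, 0.8, -0.1]
gripper_width: 1.003
```

```bash
python3 - <<'E'
from h import *
to([.4442,.0381,.23],8.85)
E
```

```text
t 1.35 tcp [ 0.3919 -0.1325  0.2309] zax ang -5.17 grip 1.003 F [ 1.3  0.8 -0.1] q6 [-0.6   0.24  1.93  0.    0.96 -0.51]
shift [-0.1746  0.0008  0.0368]
turn -14.02
```

Call:
drive_tool(
  targets=[
    [[-0.044,0,0.009],-3.5,0],
    [[-0.087,0,0.018],-7,0],
    [[-0.13,0,0.027],-10.5,0],
    [[-0.175,0,0.037],-14,0],
    [[-0.175,0,0.037],-14,0],
    [[-0.175,0,0.037],-14,0],
  ],
)

```text
time_s: 1.95
tool_pos: [0.4447, 0.0376, 0.2306]
tcp_rot: [0.537, -0.46, 0.46, -0.537]
ft_force: [1.5, 0.2, -0.2]
gripper_width: 1.001
```

```bash
python3 - <<'E'
from h import *
to([.4442,.0381,.23],8.85)
d=crop("wrist",0,0,512,384,"w1.png"); print(d["view"].round(3).tolist(), pr(d,np.array([.4442,.0381,.102])),pr(d,np.array([.4442,.0381,.05])))
E
```

```text
t 1.95 tcp [0.4447 0.0376 0.2306] zax ang 8.8 grip 1.001 F [ 1.5  0.2 -0.2] q6 [-0.17  0.29  1.86 -0.    0.99 -0.32]
shift [-0.0006  0.0006 -0.0004]
turn -0.05
wrist crop scale 1.5625
[[0.988, 0.153, -0.001, -0.445], [0.148, -0.955, 0.255, -0.062], [0.038, -0.252, -0.967, 0.382], [0.0, 0.0, 0.0, 1.0]] [255.4287365  185.55995792] [255.53639258 174.33505139]
```

View pics/w1.png

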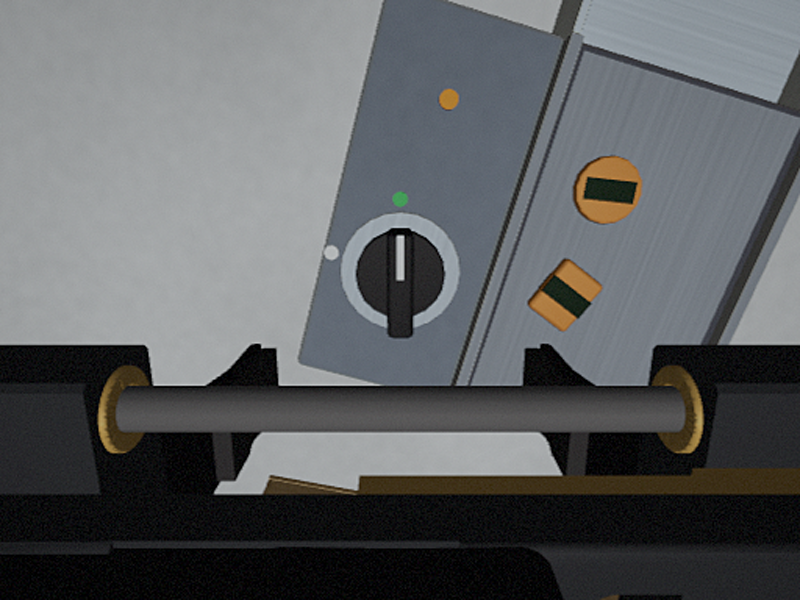

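Call:
drive_tool(
  targets=[
    [[0,0.03,0],0,0.3],
    [[0,0.06,0],0,0.3],
    [[0,0.09,0],0,0.3],
    [[0,0.12,0],0,0.3],
    [[0,0.147,0],0,0.3],
    [[0,0.147,0],0,0.3],
    [[0,0.147,0],0,1],
    [[0,0.147,0],0,1],
    [[0,0.147,0],0,1],
    [[0,0.147,0],0,1],
  ],
)

```text
time_s: 3.0
tool_pos: [0.4455, 0.0365, 0.0847]
tcp_rot: [-0.536, 0.46, -0.462, 0.537]
ft_force: [0.0, 0.6, 0.9]
gripper_width: 0.421
```

Call:
drive_tool(
  targets=[
    [[0,0,0],0,1],
    [[0,0,0],0,1],
    [[0,0,0],0,1],
    [[0,0,0],0,1],
  ],
)

```text
time_s: 3.4
tool_pos: [0.4446, 0.0368, 0.0838]
tcp_rot: [0.536, -0.461, 0.461, -0.536]
ft_force: [-0.8, 0.0, 3.8]
gripper_width: 0.183
```

```bash
python3 - <<'E'
from h import *
st()
E
```

```text
t 3.4 tcp [0.4446 0.0368 0.0838] zax ang 8.64 grip 0.183 F [-0.8  0.   3.8] q6 [-0.17  0.56  2.   -0.    0.58 -0.32]
```

Call:
drive_tool(
  targets=[
    [[0,0,0],-8,1],
    [[0,0,0],-16,1],
    [[0,0,0],-24,1],
    [[0,0,0],-32,1],
    [[0,0,0],-40,1],
    [[0,0,0],-48,1],
    [[0,0,0],-56,1],
    [[0,0,0],-64,1],
    [[0,0,0],-72,1],
    [[0,0,0],-75,1],
  ],
)

```text
time_s: 4.4
tool_pos: [0.4475, 0.0396, 0.0838]
tcp_rot: [-0.704, 0.038, -0.042, 0.708]
ft_force: [5.9, 16.9, -0.3]
gripper_width: 0.184
```

Call:
drive_tool(
  targets=[
    [[0,0,0],0,1],
    [[0,0,0],0,1],
    [[0,0,0],0,1],
  ],
)

```text
time_s: 4.7
tool_pos: [0.4475, 0.0396, 0.0838]
tcp_rot: [-0.704, 0.039, -0.043, 0.708]
ft_force: [5.8, 17.2, 0.5]
gripper_width: 0.18
```

```bash
python3 - <<'E'
from h import *
s,_=st(); print(s["wrist_torque"])
E
```

```text
t 4.7 tcp [0.4475 0.0396 0.0838] zax ang 83.37 grip 0.18 F [ 5.8 17.2  0.5] q6 [-0.17  0.56  2.    0.01  0.58 -1.63]
[ 3.05994757 -1.07809904 -0.09437535]
```

Call:
drive_tool(
  targets=[
    [[0,0,0],0,0.5],
    [[0,0,0],0,0.5],
    [[0,0,0],0,0.5],
    [[0,0,0],0,0.5],
    [[0,-0.03,0],0,0.5],
    [[0,-0.07,0],0,0.5],
    [[0,-0.11,0],0,0.5],
    [[0,-0.15,0],0,0.3],
    [[0,-0.15,0],0,0.3],
    [[0,-0.15,0],0,0.3],
  ],
)

```text
time_s: 5.7
tool_pos: [0.4447, 0.0365, 0.2341]
tcp_rot: [0.706, -0.039, 0.04, -0.706]
ft_force: [0.1, 0.6, -0.6]
gripper_width: 0.664
```

```bash
python3 - <<'E'
from h import *
st()
crop("top",100,120,300,270,"t4.png");crop("wrist",0,0,512,384,"w2.png")
E
```

```text
t 5.7 tcp [0.4447 0.0365 0.2341] zax ang 83.6 grip 0.664 F [ 0.1  0.6 -0.6] q6 [-0.17  0.28  1.86 -0.    1.   -1.63]
top crop scale 4.0
wrist crop scale 1.5625
```

View pics/t4.png

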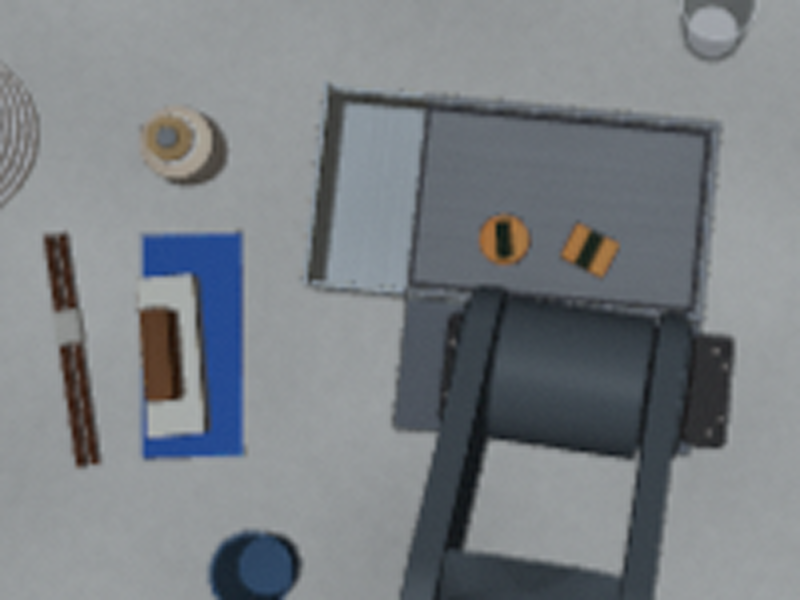

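View pics/w2.png

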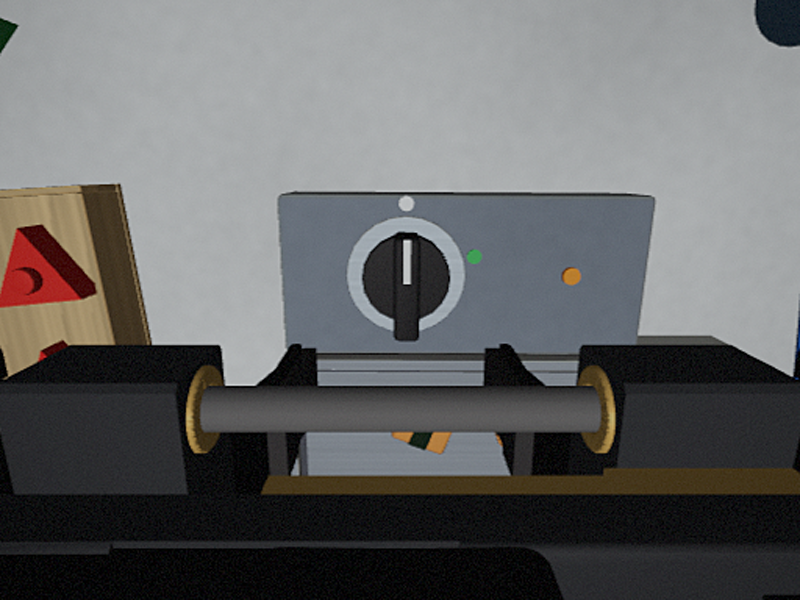

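```bash
python3 - <<'E'
from h import *
to([.4778,.4091,.20],93.67)
E
```

```text
t 5.8 tcp [0.4434 0.0367 0.2323] zax ang 83.61 grip 0.687 F [ 0.9  0.2 -1.4] q6 [-0.17  0.28  1.86 -0.    1.   -1.63]
shift [-0.0072  0.0324  0.3739]
turn -10.06
```

Call:
drive_tool(
  targets=[
    [[-0.001,0,0.04],-1,0.3],
    [[-0.001,0,0.08],-2,0.3],
    [[-0.002,0,0.12],-3,0.3],
    [[-0.003,0,0.16],-4,0.3],
    [[-0.004,0,0.2],-5,0.3],
    [[-0.005,0,0.24],-6,0.3],
    [[-0.006,0,0.28],-7,0.3],
    [[-0.007,0,0.32],-8,0.3],
    [[-0.007,0.01,0.35],-9,0.3],
    [[-0.007,0.03,0.374],-10,0.3],
  ],
)

```text
time_s: 6.8
tool_pos: [0.4793, 0.4113, 0.2019]
tcp_rot: [-0.707, -0.023, 0.023, 0.707]
ft_force: [-0.2, -0.7, 0.2]
gripper_width: 0.703
```

Call:
drive_tool(
  targets=[
    [[0,0,0],0,0.3],
    [[0,0,0],0,0.3],
  ],
)

```text
time_s: 7.0
tool_pos: [0.4778, 0.4083, 0.2008]
tcp_rot: [0.708, 0.021, -0.024, -0.706]
ft_force: [0.1, -0.2, -0.1]
gripper_width: 0.707
```

```bash
python3 - <<'E'
from h import *
to([.4778,.4091,.20],93.67)
d=crop("wrist",0,0,512,384,"w3.png"); print(pr(d,np.array([.4778,.4091,.068]))*1.5625,pr(d,np.array([.4778,.4091,.028]))*1.5625)
E
```

```text
t 7.0 tcp [0.4778 0.4083 0.2008] zax ang 93.67 grip 0.707 F [ 0.1 -0.2 -0.1] q6 [ 0.53  0.57  1.45 -0.    1.13 -1.1 ]
shift [0.     0.0008 0.0008]
turn -0.0
wrist crop scale 1.5625
[403.14414178 291.63215007] [403.03010978 278.08719646]
```

View pics/w3.png

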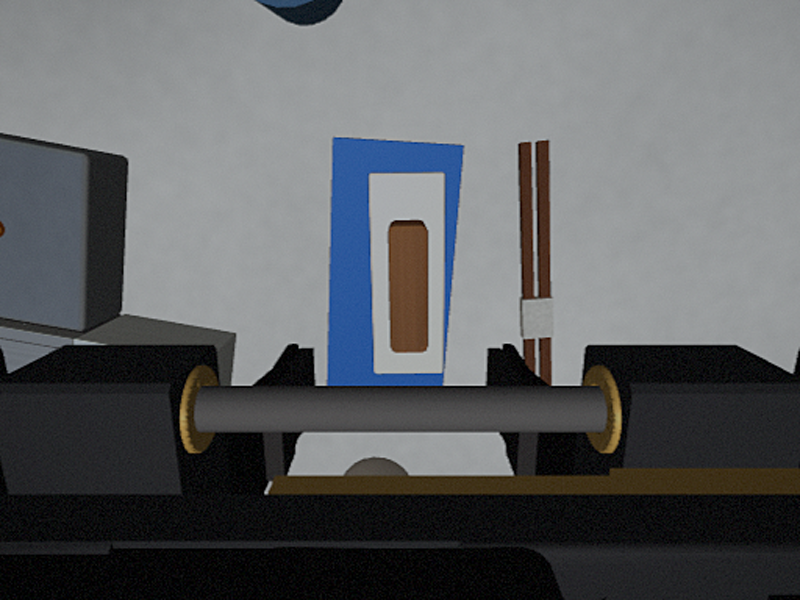

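Call:
drive_tool(
  targets=[
    [[-0.002,0.03,0.003],0,0.3],
    [[-0.002,0.06,0.003],0,0.3],
    [[-0.002,0.09,0.003],0,0.3],
    [[-0.002,0.12,0.003],0,0.3],
    [[-0.002,0.145,0.003],0,0.3],
    [[-0.002,0.16,0.003],0,0.3],
    [[-0.002,0.16,0.003],0,0.3],
    [[-0.002,0.16,0.003],0,1],
    [[-0.002,0.16,0.003],0,1],
    [[-0.002,0.16,0.003],0,1],
  ],
)

```text
time_s: 8.05
tool_pos: [0.478, 0.4126, 0.0452]
tcp_rot: [-0.706, -0.023, 0.021, 0.707]
ft_force: [-0.5, 0.8, -0.4]
gripper_width: 0.511
```

Call:
drive_tool(
  targets=[
    [[0,0,0],0,1],
    [[0,0,0],0,1],
    [[0,0,0],0,1],
    [[0,0,0],0,1],
  ],
)

```text
time_s: 8.45
tool_pos: [0.4772, 0.4123, 0.044]
tcp_rot: [-0.707, -0.023, 0.022, 0.707]
ft_force: [-0.8, 0.8, 3.4]
gripper_width: 0.274
```

```bash
python3 - <<'E'
from h import *
st()
E
```

```text
t 8.45 tcp [0.4772 0.4123 0.044 ] zax ang 93.63 grip 0.274 F [-0.8  0.8  3.4] q6 [ 0.54  0.78  1.55  0.    0.82 -1.1 ]
```

Call:
drive_tool(
  targets=[
    [[0,-0.02,0],0,1],
    [[0,-0.05,0],0,1],
    [[0,-0.08,0],0,1],
    [[0,-0.11,0],0,1],
    [[0,-0.14,0],0,1],
    [[0,-0.15,0],0,1],
    [[0,-0.15,0],0,1],
  ],
)

```text
time_s: 9.15
tool_pos: [0.4778, 0.4125, 0.1948]
tcp_rot: [-0.706, -0.023, 0.021, 0.707]
ft_force: [-0.8, -0.3, -2.6]
gripper_width: 0.275
```

```bash
cat >> h.py <<'E'
W=np.array([.598,.0665]);WA=-.1163
Rw=np.array([[np.cos(WA),-np.sin(WA)],[np.sin(WA),np.cos(WA)]])
def wp(x,y): return W+Rw@[x,y]
E
python3 - <<'E'
from h import *
p=wp(0,-.096); print(p); to([*p,.20],83.34)
E
```

```text
[ 0.58686035 -0.0288515 ]
t 9.15 tcp [0.4778 0.4125 0.1948] zax ang 93.63 grip 0.275 F [-0.8 -0.3 -2.6] q6 [ 0.54  0.57  1.45 -0.    1.11 -1.1 ]
shift [ 0.081  -0.0056 -0.4473]
turn 10.29
```

Call:
drive_tool(
  targets=[
    [[0.004,0,-0.02],0.5,1],
    [[0.01,0,-0.055],1.2,1],
    [[0.016,0,-0.09],2,1],
    [[0.023,0,-0.125],3,1],
    [[0.029,0,-0.16],3.7,1],
    [[0.035,0,-0.195],4.5,1],
    [[0.042,0,-0.23],5.3,1],
    [[0.048,0,-0.265],6,1],
    [[0.054,0,-0.3],7,1],
    [[0.061,0,-0.335],8,1],
  ],
)

```text
time_s: 10.15
tool_pos: [0.5577, 0.0802, 0.1911]
tcp_rot: [-0.707, 0.029, -0.026, 0.707]
ft_force: [-0.3, -0.0, -2.1]
gripper_width: 0.276
```

Call:
drive_tool(
  targets=[
    [[0.006,0,-0.035],0.8,1],
    [[0.013,0,-0.07],1.5,1],
    [[0.018,0,-0.1],2,1],
    [[0.02,0,-0.112],2.3,1],
    [[0.02,0,-0.112],2.3,1],
    [[0.02,0,-0.112],2.3,1],
  ],
)

```text
time_s: 10.75
tool_pos: [0.5696, -0.0305, 0.1924]
tcp_rot: [-0.705, 0.042, -0.04, 0.706]
ft_force: [0.1, 1.1, -2.2]
gripper_width: 0.271
```

```bash
python3 - <<'E'
from h import *
p=wp(0,-.096); to([*p,.09],83.34)
crop("scene",200,150,370,290,"s1.png");crop("wrist",0,0,512,384,"w4.png")
E
```

```text
t 10.75 tcp [ 0.5696 -0.0305  0.1924] zax ang 83.32 grip 0.271 F [ 0.1  1.1 -2.2] q6 [-0.25  0.5   1.61  0.    1.03 -1.7 ]
shift [0.0173 0.1024 0.0036]
turn -0.02
scene crop scale 4.285714285714286
wrist crop scale 1.5625
```

View pics/s1.png

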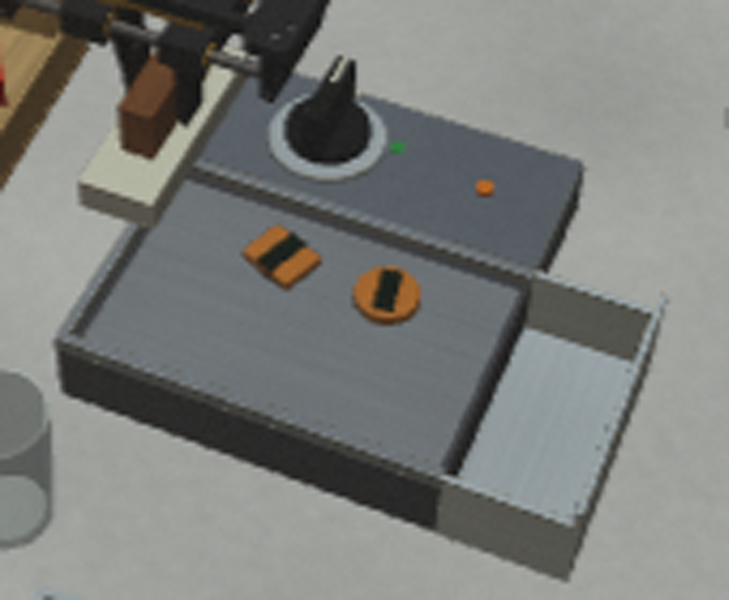

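View pics/w4.png

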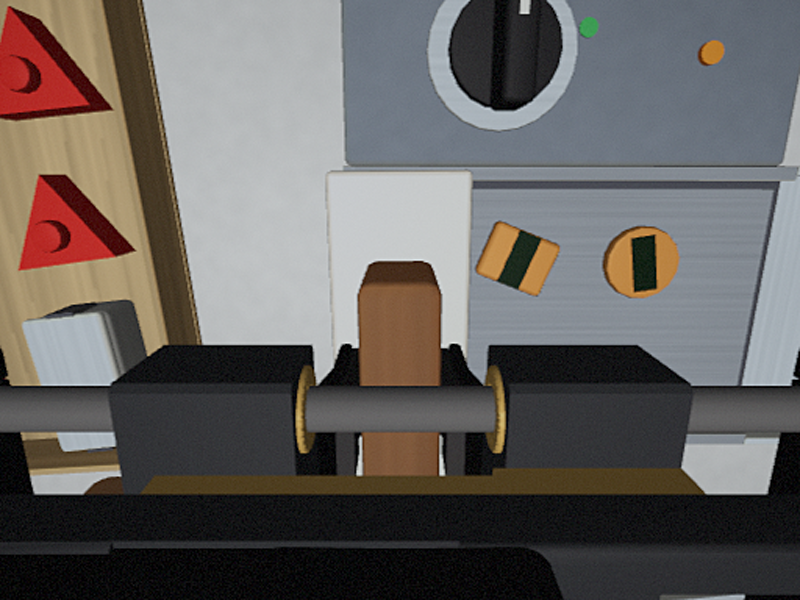

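```bash
python3 - <<'E'
from h import *
d=get_image("wrist"); s,Rm=st(); t=s["tool_pos"]
for u,v in ((327,172),(471,172)):
    p=w(d,u/1.5625,v/1.5625,t[2]-.016); print(Rm.T@(p-t))
for z in (.05,):
  for n,u,v in (("ledge -x inner",600,183),("edge trough corner",777,187),("rect right",476,268),("deck BL",341,0),("plate-deck -y corner",345,163)):
    p=w(d,u/1.5625,v/1.5625,z)[:2]; print(n,p,Rw.T@(p-W))
E
```

```text
t 10.9 tcp [ 0.5701 -0.03    0.1932] zax ang 83.43 grip 0.271 F [ 0.3  0.5 -1.4] q6 [-0.25  0.5   1.61  0.    1.03 -1.7 ]
[-0.0689022   0.01605781 -0.02497173]
[-0.06889382  0.01608561  0.02326593]
ledge -x inner [0.52101845 0.093687  ] [-0.07961625  0.01807056]
edge trough corner [0.53528134 0.19736766] [-0.0774806   0.12270587]
rect right [0.56339992 0.01729867] [-0.02865712 -0.05288389]
deck BL [ 0.40843052 -0.04395726] [-0.17547165 -0.13170836]
plate-deck -y corner [ 0.4925847  -0.05388615] [-0.09073383 -0.1318051 ]
```

Call:
drive_tool(
  targets=[
    [[0.009,0.01,0.002],0,1],
    [[0.017,0.03,0.003],0,1],
    [[0.017,0.05,0.003],0,1],
    [[0.017,0.07,0.003],0,1],
    [[0.017,0.085,0.003],0,1],
    [[0.017,0.095,0.003],0,1],
    [[0.017,0.099,0.003],0,1],
    [[0.017,0.099,0.003],0,1],
  ],
)

```text
time_s: 11.7
tool_pos: [0.5879, -0.0302, 0.094]
tcp_rot: [-0.706, 0.041, -0.041, 0.706]
ft_force: [0.2, 0.3, -1.1]
gripper_width: 0.276
```

```bash
python3 - <<'E'
from h import *
p=wp(0,-.096); to([*p,.09],83.34)
crop("scene",200,150,370,290,"s2.png");crop("wrist",0,0,512,384,"w5.png")
E
```

```text
t 11.7 tcp [ 0.5879 -0.0302  0.094 ] zax ang 83.35 grip 0.276 F [ 0.2  0.3 -1.1] q6 [-0.24  0.66  1.64  0.    0.84 -1.7 ]
shift [-0.0012  0.004   0.0013]
turn 0.01
scene crop scale 4.285714285714286
wrist crop scale 1.5625
```

View pics/s2.png

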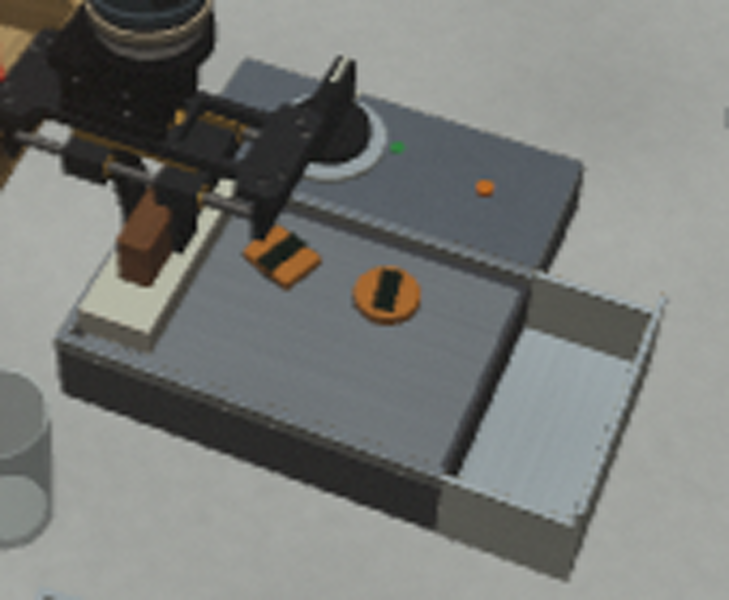

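Call:
drive_tool(
  targets=[
    [[-0.001,0.003,0.001],0,1],
    [[-0.001,0.003,0.012],0,1],
    [[-0.001,0.003,0.024],0,1],
    [[-0.001,0.003,0.036],0,1],
    [[-0.001,0.003,0.048],0,1],
    [[-0.001,0.003,0.06],0,1],
    [[-0.001,0.003,0.072],0,1],
    [[-0.001,0.003,0.084],0,1],
    [[-0.001,0.003,0.096],0,1],
    [[-0.001,0.003,0.108],0,1],
  ],
)

```text
time_s: 12.8
tool_pos: [0.5994, 0.0778, 0.0915]
tcp_rot: [-0.706, 0.041, -0.041, 0.706]
ft_force: [-0.6, -0.3, -0.9]
gripper_width: 0.275
```

```bash
python3 - <<'E'
from h import *
p=wp(0,.125); to([*p,.091],83.34)
crop("scene",200,150,370,290,"s3.png")
E
```

```text
t 12.8 tcp [0.5994 0.0778 0.0915] zax ang 83.33 grip 0.275 F [-0.6 -0.3 -0.9] q6 [-0.06  0.68  1.6   0.    0.86 -1.51]
shift [-1.000e-04  5.000e-04  1.136e-01]
turn -0.01
scene crop scale 4.285714285714286
```

View pics/s3.png

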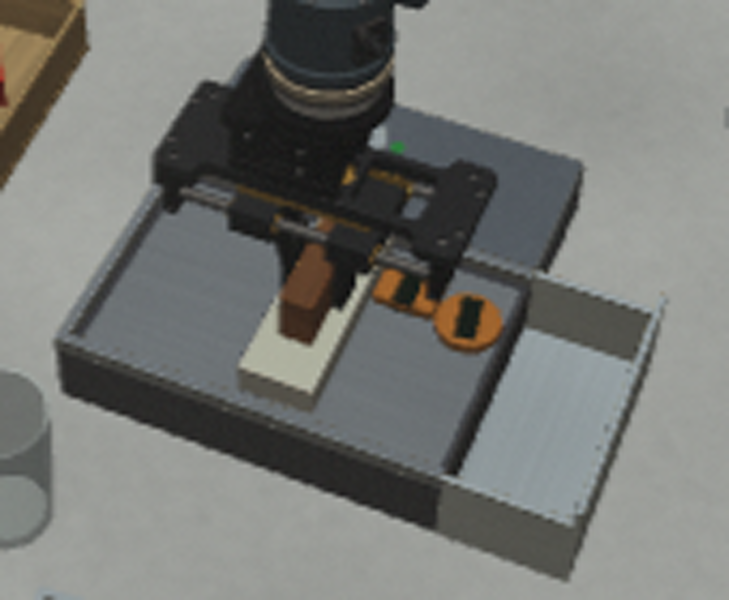

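Call:
drive_tool(
  targets=[
    [[0,0,0.012],0,1],
    [[0,0,0.024],0,1],
    [[0,0,0.036],0,1],
    [[0,0,0.048],0,1],
    [[0,0,0.06],0,1],
    [[0,0,0.072],0,1],
    [[0,0,0.084],0,1],
    [[0,0,0.096],0,1],
    [[0,0,0.108],0,1],
    [[0,0,0.116],0,1],
  ],
)

```text
time_s: 13.85
tool_pos: [0.6129, 0.1933, 0.0916]
tcp_rot: [-0.706, 0.041, -0.041, 0.706]
ft_force: [-0.3, -0.7, -1.6]
gripper_width: 0.27
```

```bash
python3 - <<'E'
from h import *
p=wp(0,.125); to([*p,.091],83.34)
crop("scene",200,150,370,290,"s4.png");crop("wrist",0,0,512,384,"w6.png")
E
```

```text
t 13.85 tcp [0.6129 0.1933 0.0916] zax ang 83.36 grip 0.27 F [-0.3 -0.7 -1.6] q6 [ 0.13  0.72  1.49  0.    0.93 -1.32]
shift [-0.0001  0.0006 -0.0027]
turn 0.02
scene crop scale 4.285714285714286
wrist crop scale 1.5625
```

View pics/s4.png

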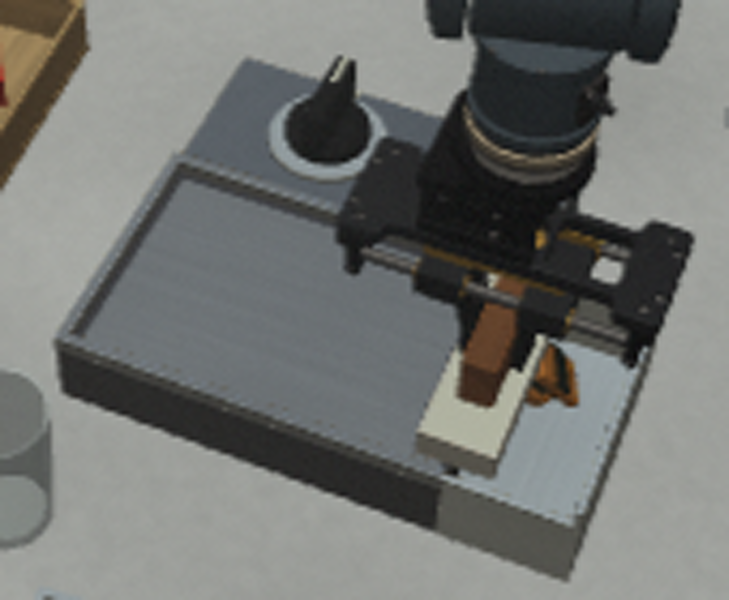

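View pics/w6.png

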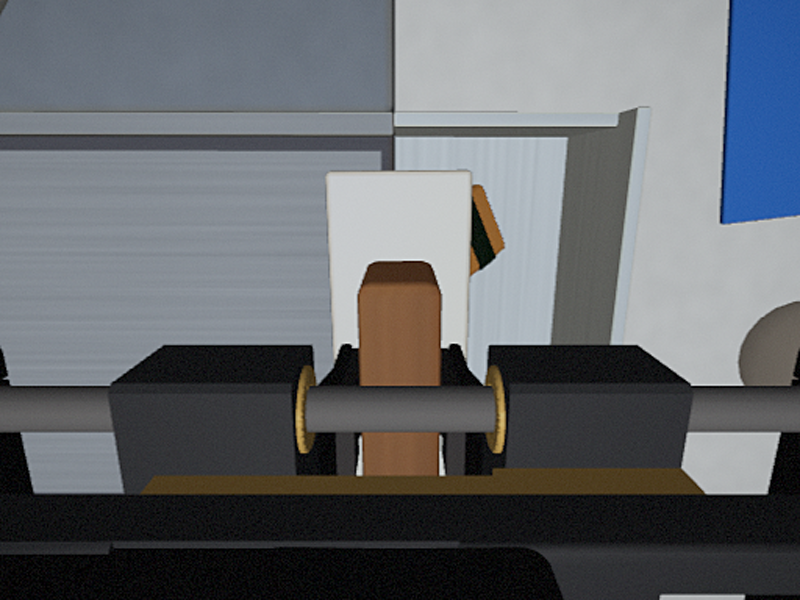

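Call:
drive_tool(
  targets=[
    [[0,-0.01,0],0,1],
    [[0,-0.03,0],0,1],
    [[0,-0.06,0],0,1],
    [[0,-0.09,0],0,1],
    [[0,-0.11,0.0],0,1],
    [[0,-0.11,0.0],0,1],
  ],
)

```text
time_s: 14.55
tool_pos: [0.6153, 0.1916, 0.206]
tcp_rot: [-0.705, 0.039, -0.044, 0.706]
ft_force: [0.1, -0.1, -1.5]
gripper_width: 0.271
```

```bash
python3 - <<'E'
from h import *
to([.482,.4095,.20],90)
crop("scene",200,150,370,290,"s5.png");crop("wrist",0,0,512,384,"w7.png")
E
```

```text
t 14.55 tcp [0.6153 0.1916 0.206 ] zax ang 83.28 grip 0.271 F [ 0.1 -0.1 -1.5] q6 [ 0.13  0.58  1.41 -0.    1.14 -1.32]
shift [-0.1579  0.005   0.2008]
turn -6.72
scene crop scale 4.285714285714286
wrist crop scale 1.5625
```

View pics/s5.png

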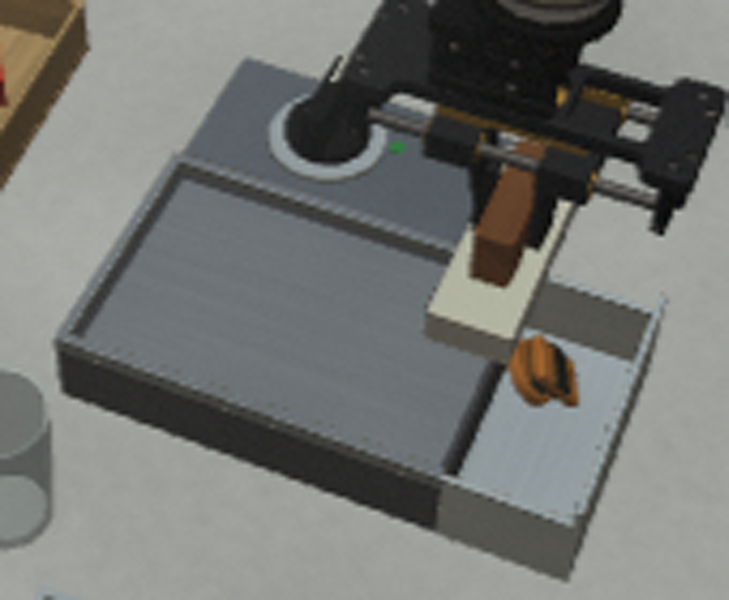

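View pics/w7.png

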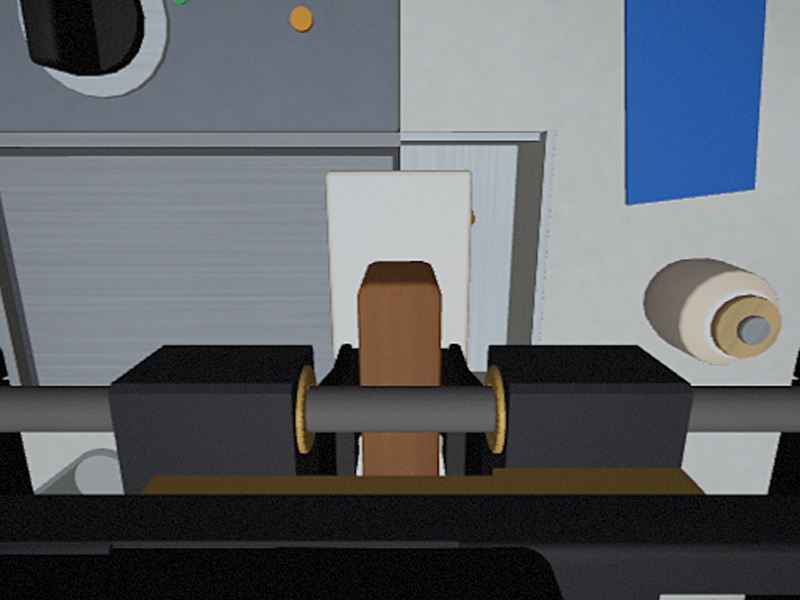

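Call:
drive_tool(
  targets=[
    [[-0.015,0,0.02],-0.7,1],
    [[-0.03,0,0.04],-1.4,1],
    [[-0.046,0,0.06],-2,1],
    [[-0.062,0,0.08],-2.7,1],
    [[-0.077,0,0.1],-3.4,1],
    [[-0.092,0,0.12],-4,1],
    [[-0.108,0,0.14],-4.7,1],
    [[-0.124,0,0.16],-5.4,1],
    [[-0.14,0,0.18],-6,1],
    [[-0.15,0,0.193],-6.7,1],
  ],
)

```text
time_s: 15.65
tool_pos: [0.4841, 0.4016, 0.1995]
tcp_rot: [0.708, -0.001, -0.002, -0.706]
ft_force: [0.1, -0.5, -1.4]
gripper_width: 0.273
```

```bash
python3 - <<'E'
from h import *
to([.4875,.400,.044],90)
d=crop("top",100,120,300,270,"t5.png");crop("wrist",0,0,512,384,"w8.png")
E
```

```text
t 15.65 tcp [0.4841 0.4016 0.1995] zax ang 90.11 grip 0.273 F [ 0.1 -0.5 -1.4] q6 [ 0.52  0.57  1.45  0.    1.13 -1.06]
shift [ 0.004   0.1554 -0.0013]
turn 0.11
top crop scale 4.0
wrist crop scale 1.5625
```

View pics/t5.png

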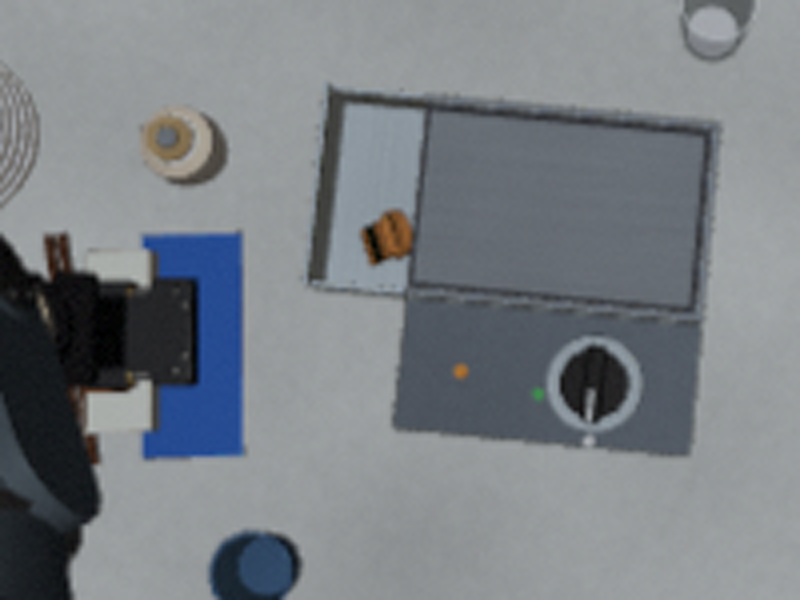

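View pics/w8.png

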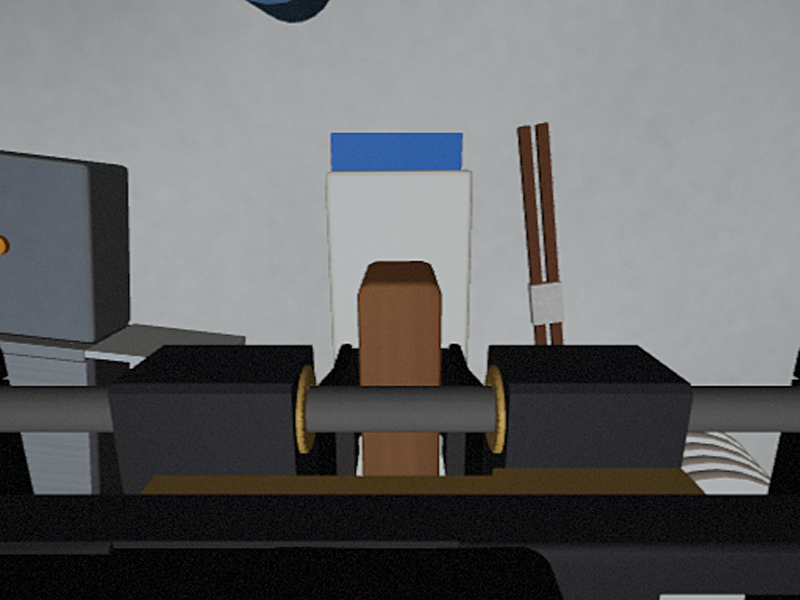

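Call:
drive_tool(
  targets=[
    [[0.002,0.03,-0.001],0,1],
    [[0.004,0.06,-0.001],0,1],
    [[0.004,0.09,-0.001],0,1],
    [[0.004,0.12,-0.001],0,1],
    [[0.004,0.14,-0.001],0,1],
    [[0.004,0.15,-0.001],0,1],
    [[0.004,0.154,-0.001],0,1],
    [[0.004,0.155,-0.001],0,1],
    [[0.004,0.155,-0.001],0,1],
  ],
)

```text
time_s: 16.65
tool_pos: [0.4912, 0.4003, 0.0475]
tcp_rot: [-0.707, -0.001, -0.001, 0.707]
ft_force: [0.4, -0.2, -1.1]
gripper_width: 0.271
```

Call:
drive_tool(
  targets=[
    [[0,0,0],0,1],
    [[0,0,0],0,0.4],
    [[0,0,0],0,0.4],
    [[0,0,0],0,0.4],
    [[0,0,0],0,0.4],
    [[0,-0.03,0],0,0.4],
    [[0,-0.06,0],0,0.4],
    [[0,-0.1,0],0,0.4],
    [[0,-0.14,0],0,0.4],
    [[0,-0.15,0],0,0.3],
  ],
)

```text
time_s: 17.65
tool_pos: [0.4928, 0.4017, 0.2018]
tcp_rot: [-0.705, -0.003, -0.003, 0.709]
ft_force: [-0.1, 0.6, 0.6]
gripper_width: 0.632
```

```bash
python3 - <<'E'
from h import *
st()
d=crop("wrist",0,0,512,384,"w9.png")
to([.6094,-.2471,.2],90-2.5)
E
```

```text
t 17.65 tcp [0.4928 0.4017 0.2018] zax ang 90.04 grip 0.632 F [-0.1  0.6  0.6] q6 [ 0.51  0.57  1.44  0.    1.12 -1.06]
wrist crop scale 1.5625
t 17.7 tcp [0.4925 0.4015 0.2014] zax ang 90.04 grip 0.66 F [ 0.  -0.1  0.4] q6 [ 0.51  0.57  1.44  0.    1.12 -1.06]
shift [ 1.165e-01 -5.000e-04 -6.487e-01]
turn 2.54
```

View pics/w9.png

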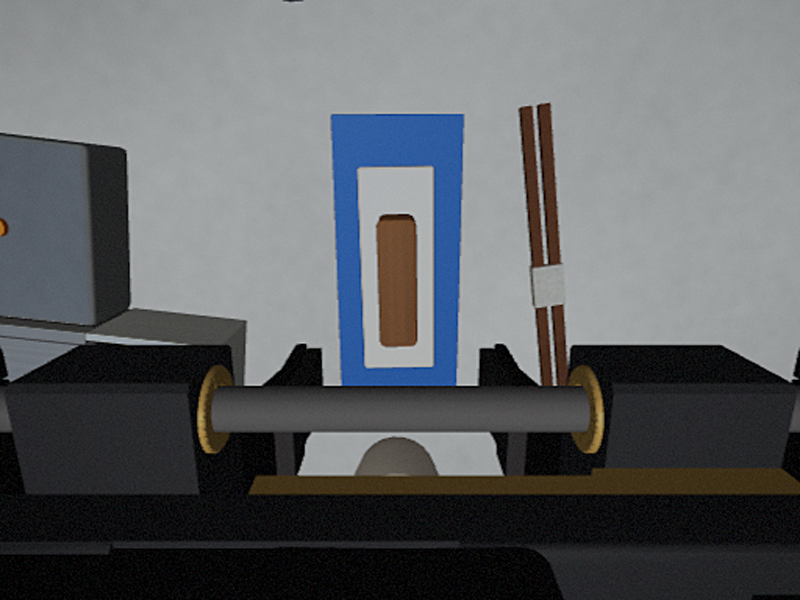

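Call:
drive_tool(
  targets=[
    [[0.009,0,-0.048],0.3,0.15],
    [[0.018,0,-0.096],0.6,0.15],
    [[0.026,0,-0.144],0.9,0.15],
    [[0.035,0,-0.192],1.2,0.15],
    [[0.044,0,-0.24],1.5,0.15],
    [[0.053,0,-0.288],1.7,0.15],
    [[0.062,0,-0.336],1.9,0.15],
    [[0.07,0,-0.384],2.1,0.15],
    [[0.079,0,-0.432],2.3,0.15],
    [[0.088,0,-0.48],2.5,0.15],
  ],
)

```text
time_s: 18.7
tool_pos: [0.5774, -0.0815, 0.1948]
tcp_rot: [-0.707, 0.017, -0.014, 0.707]
ft_force: [0.5, 0.9, -0.8]
gripper_width: 0.847
```

Call:
drive_tool(
  targets=[
    [[0.009,0,-0.048],0,0.15],
    [[0.018,0,-0.096],0,0.15],
    [[0.026,0,-0.144],0,0.15],
    [[0.03,0,-0.168],0,0.15],
    [[0.03,0,-0.168],0,0.15],
    [[0.03,0,-0.168],0,0.15],
  ],
)

```text
time_s: 19.3
tool_pos: [0.6, -0.2486, 0.1946]
tcp_rot: [-0.706, 0.017, -0.015, 0.708]
ft_force: [-0.0, 0.1, -0.0]
gripper_width: 0.849
```

```bash
python3 - <<'E'
from h import *
to([.6094,-.2471,.2],90-2.5)
d=crop("wrist",0,0,512,384,"w10.png"); print(pr(d,np.array([.6094,-.2471,.051]))*1.5625)
E
```

```text
t 19.3 tcp [ 0.6    -0.2486  0.1946] zax ang 87.44 grip 0.849 F [-0.   0.1 -0. ] q6 [-0.56  0.6   1.4   0.    1.14 -2.09]
shift [ 0.0093 -0.0055  0.0019]
turn -0.06
wrist crop scale 1.5625
[403.5358087  301.55684055]
```

View pics/w10.png

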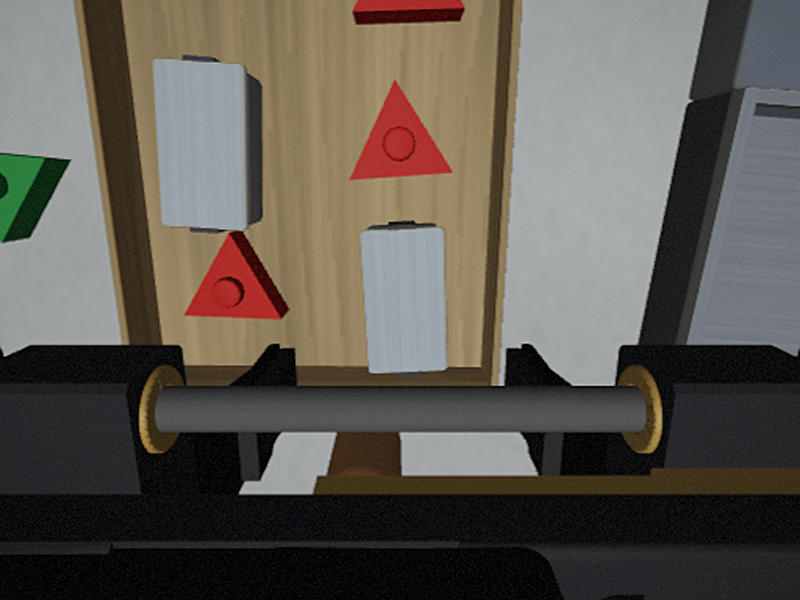

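```bash
python3 - <<'E'
from h import *
d=get_image("wrist"); s,Rm=st()
for c in ([(361,229),(444,226),(447,370),(370,373)],[(153,60),(245,65),(247,230),(161,226)]):
    P=np.array([w(d,u/1.5625,v/1.5625,.051) for u,v in c]); m=P.mean(0); ax=(P[3]+P[2]-P[0]-P[1])
    print(P.round(4).tolist(),m.round(4),np.degrees(np.arctan2(ax[1],ax[0])))
    to([*m[:2],.03],90+np.degrees(np.arctan2(ax[1],ax[0])))
E
```

```text
t 19.4 tcp [ 0.6004 -0.2472  0.1953] zax ang 87.58 grip 0.846 F [-0.1  0.7 -1.1] q6 [-0.56  0.6   1.4   0.    1.14 -2.09]
[[0.5632, -0.27, 0.051], [0.5636, -0.2198, 0.051], [0.6569, -0.2197, 0.051], [0.6568, -0.27, 0.051]] [ 0.6101 -0.2449  0.051 ] 0.006482642111860288
t 19.4 tcp [ 0.6004 -0.2472  0.1953] zax ang 87.58 grip 0.846 F [-0.1  0.7 -1.1] q6 [-0.56  0.6   1.4   0.    1.14 -2.09]
shift [0.0101 0.1653 0.0024]
turn -2.43
[[0.4647, -0.3798, 0.051], [0.4694, -0.3289, 0.051], [0.5608, -0.3389, 0.051], [0.5562, -0.3905, 0.051]] [ 0.5128 -0.3595  0.051 ] -6.440709510901969
t 19.4 tcp [ 0.6004 -0.2472  0.1953] zax ang 87.58 grip 0.846 F [-0.1  0.7 -1.1] q6 [-0.56  0.6   1.4   0.    1.14 -2.09]
shift [-0.0823  0.1653 -0.1163]
turn 4.02
```

Call:
drive_tool(
  targets=[
    [[0.01,0.02,0.002],-1,0.15],
    [[0.01,0.05,0.002],-2,0.15],
    [[0.01,0.08,0.002],-2,0.15],
    [[0.01,0.11,0.002],-2,0.15],
    [[0.01,0.14,0.002],-2,0.15],
    [[0.01,0.16,0.002],-2,0.15],
    [[0.01,0.17,0.002],-2,0.15],
    [[0.01,0.17,0.002],-2,0.15],
    [[0.01,0.17,0.002],-2,1],
    [[0.01,0.17,0.002],-2,1],
  ],
)

```text
time_s: 20.4
tool_pos: [0.6124, -0.2477, 0.0281]
tcp_rot: [0.708, -0.002, 0.004, -0.707]
ft_force: [0.6, -0.7, 0.3]
gripper_width: 0.747
```

Call:
drive_tool(
  targets=[
    [[0,0,0],0,1],
    [[0,0,0],0,1],
    [[0,0,0],0,1],
    [[0,0,0],0,1],
  ],
)

```text
time_s: 20.8
tool_pos: [0.6118, -0.2475, 0.0277]
tcp_rot: [0.707, -0.003, 0.003, -0.707]
ft_force: [-0.8, 2.4, 5.4]
gripper_width: 0.58
```

```bash
python3 - <<'E'
from h import *
st()
E
```

```text
t 20.8 tcp [ 0.6118 -0.2475  0.0277] zax ang 89.51 grip 0.58 F [-0.8  2.4  5.4] q6 [-0.55  0.83  1.47  0.    0.84 -2.12]
```

Call:
drive_tool(
  targets=[
    [[0,-0.02,0],0,1],
    [[0,-0.05,0],0,1],
    [[0,-0.08,0],0,1],
    [[0,-0.11,0],0,1],
    [[0,-0.14,0],0,1],
    [[0,-0.16,0],0,1],
    [[0,-0.16,0],0,1],
  ],
)

```text
time_s: 21.5
tool_pos: [0.613, -0.2487, 0.1897]
tcp_rot: [0.708, -0.001, 0.005, -0.706]
ft_force: [0.8, -0.6, -2.1]
gripper_width: 0.579
```

```bash
python3 - <<'E'
from h import *
to([*wp(0,-.055),.075],83.34)
crop("scene",50,100,400,362,"s6.png")
E
```

```text
t 21.5 tcp [ 0.613  -0.2487  0.1897] zax ang 89.53 grip 0.579 F [ 0.8 -0.6 -2.1] q6 [-0.55  0.62  1.38 -0.    1.14 -2.12]
shift [-0.0241  0.1136  0.2608]
turn 6.19
scene crop scale 2.2857142857142856
```

View pics/s6.png

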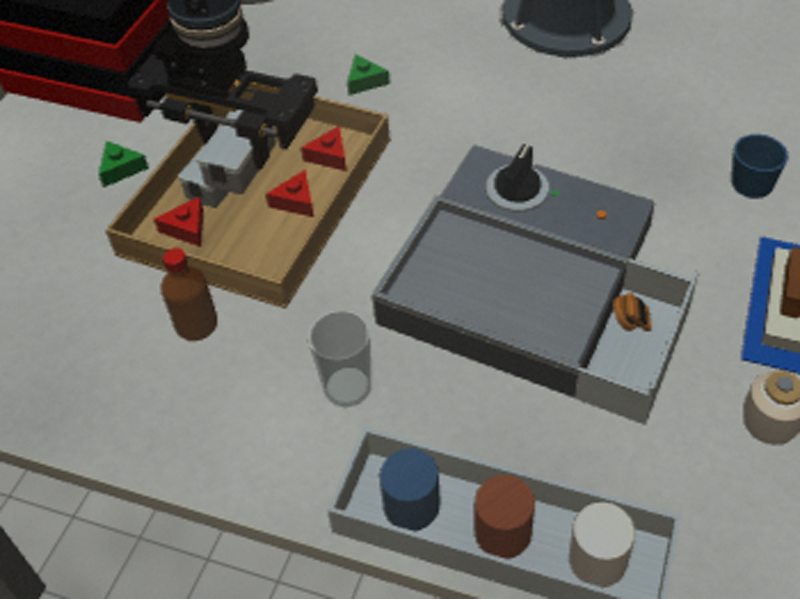

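Tin held level (at px 225,150). Carry it over the plate.

Call:
drive_tool(
  targets=[
    [[-0.003,0,0.03],0.7,1],
    [[-0.006,0,0.06],1.4,1],
    [[-0.009,0,0.095],2.1,1],
    [[-0.012,0,0.13],3,1],
    [[-0.015,0,0.165],4,1],
    [[-0.018,0,0.2],5,1],
    [[-0.021,0,0.23],5.6,1],
    [[-0.024,0,0.26],6.2,1],
    [[-0.024,0,0.26],6.2,1],
    [[-0.024,0,0.26],6.2,1],
  ],
)

```text
time_s: 22.55
tool_pos: [0.5883, 0.0134, 0.1847]
tcp_rot: [0.706, -0.042, 0.039, -0.706]
ft_force: [-0.0, -0.0, -2.4]
gripper_width: 0.577
```

```bash
python3 - <<'E'
from h import *
to([*wp(0,-.055),.075],83.34)
E
```

```text
t 22.55 tcp [0.5883 0.0134 0.1847] zax ang 83.44 grip 0.577 F [-0.  -0.  -2.4] q6 [-0.17  0.54  1.57 -0.    1.04 -1.62]
shift [ 0.0039  0.1097 -0.0011]
turn 0.1
```

Call:
drive_tool(
  targets=[
    [[0.004,0.03,0],0,1],
    [[0.004,0.06,0],0,1],
    [[0.004,0.085,0],0,1],
    [[0.004,0.1,0],0,1],
    [[0.004,0.108,0],0,1],
    [[0.004,0.111,0],0,1],
    [[0.004,0.111,0],0,1],
    [[0.004,0.111,0],0,1],
  ],
)

```text
time_s: 23.35
tool_pos: [0.5942, 0.0119, 0.0763]
tcp_rot: [0.706, -0.041, 0.042, -0.706]
ft_force: [0.0, -0.3, -2.2]
gripper_width: 0.579
```

```bash
python3 - <<'E'
from h import *
st()
crop("scene",200,150,370,290,"s7.png")
E
```

```text
t 23.35 tcp [0.5942 0.0119 0.0763] zax ang 83.31 grip 0.579 F [ 0.  -0.3 -2.2] q6 [-0.17  0.7   1.63 -0.    0.81 -1.62]
scene crop scale 4.285714285714286
```

View pics/s7.png

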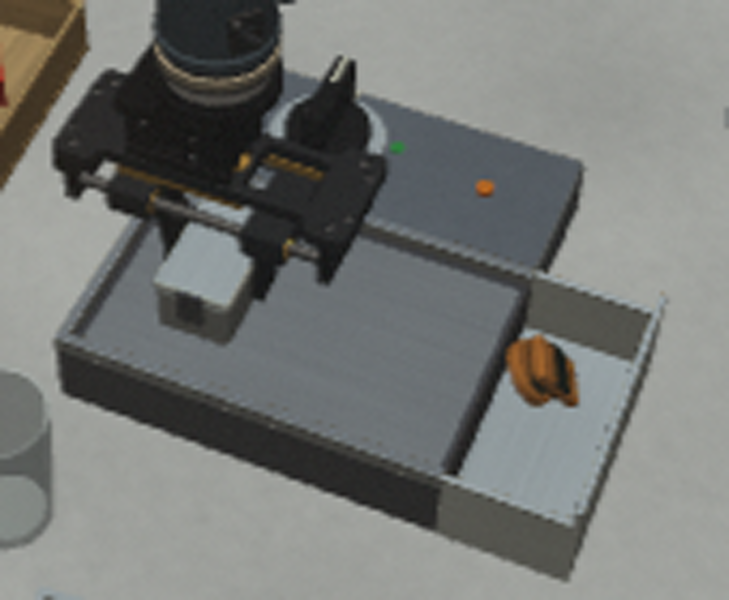

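Lower 2.5 mm more, release, rise, and head back.

Call:
drive_tool(
  targets=[
    [[0,0.0025,0],0,1],
    [[0,0.0025,0],0,1],
    [[0,0.0025,0],0,0.2],
    [[0,0.0025,0],0,0.2],
    [[0,0.0025,0],0,0.2],
    [[0,-0.01,0],0,0.2],
    [[0,-0.04,0],0,0.2],
    [[0,-0.08,0],0,0.2],
    [[0,-0.115,0],0,0.2],
    [[0,-0.12,0],0,0.2],
  ],
)

```text
time_s: 24.4
tool_pos: [0.5967, 0.0119, 0.2015]
tcp_rot: [0.706, -0.037, 0.045, -0.705]
ft_force: [1.5, 0.5, 0.4]
gripper_width: 0.8
```

```bash
python3 - <<'E'
from h import *
to([.5128,-.3595,.2],84)
crop("scene",200,150,370,290,"s8.png")
crop("wrist",0,0,512,384,"w11.png")
E
```

```text
t 24.4 tcp [0.5967 0.0119 0.2015] zax ang 83.34 grip 0.8 F [1.5 0.5 0.4] q6 [-0.17  0.52  1.54 -0.    1.07 -1.62]
shift [-0.0402  0.0013 -0.3786]
turn -0.66
scene crop scale 4.285714285714286
wrist crop scale 1.5625
```

View pics/s8.png

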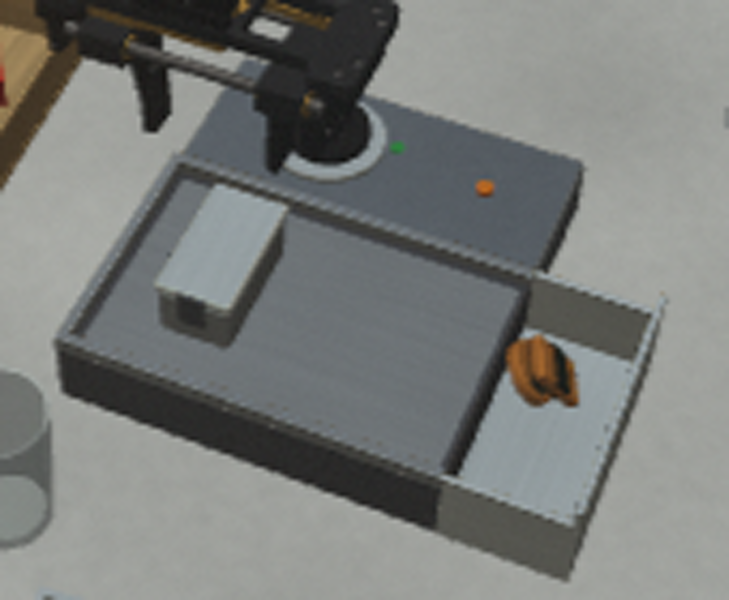

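Call:
drive_tool(
  targets=[
    [[-0.005,0,-0.045],0,0.15],
    [[-0.01,0,-0.09],0,0.15],
    [[-0.014,0,-0.135],0,0.15],
    [[-0.019,0,-0.18],0,0.15],
    [[-0.024,0,-0.225],0,0.15],
    [[-0.029,0,-0.27],0,0.15],
    [[-0.034,0,-0.315],-0.3,0.15],
    [[-0.038,0,-0.35],-0.6,0.15],
    [[-0.04,0,-0.378],-0.6,0.15],
    [[-0.04,0,-0.378],-0.6,0.15],
  ],
)

```text
time_s: 25.5
tool_pos: [0.5081, -0.3621, 0.1936]
tcp_rot: [-0.706, 0.04, -0.038, 0.706]
ft_force: [0.2, -0.1, 0.1]
gripper_width: 0.847
```

Call:
drive_tool(
  targets=[
    [[0,0,0],0,0.15],
    [[0,0,0],0,0.15],
  ],
)

```text
time_s: 25.7
tool_pos: [0.5093, -0.3568, 0.1944]
tcp_rot: [-0.705, 0.038, -0.036, 0.707]
ft_force: [-0.4, 0.2, 0.3]
gripper_width: 0.852
```

```bash
python3 - <<'E'
from h import *
to([.5128,-.3595,.028],84)
d=crop("wrist",0,0,512,384,"w12.png"); print(pr(d,np.array([.5128,-.3595,.051]))*1.5625)
E
```

```text
t 25.7 tcp [ 0.5093 -0.3568  0.1944] zax ang 83.96 grip 0.852 F [-0.4  0.2  0.3] q6 [-0.79  0.57  1.47  0.    1.1  -2.26]
shift [ 0.0042  0.1663 -0.0028]
turn -0.04
wrist crop scale 1.5625
[396.7479412  292.77593338]
```

View pics/w12.png

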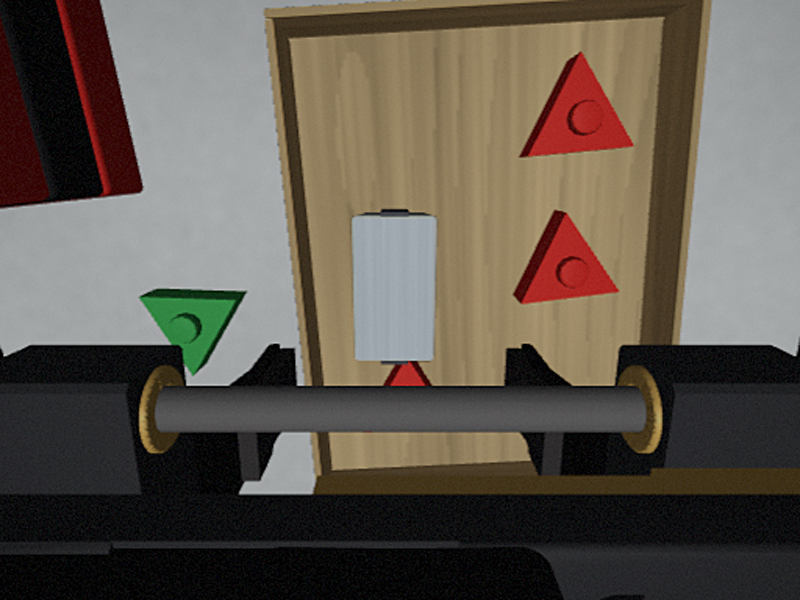

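```bash
python3 - <<'E'
from h import *
d=get_image("wrist"); s,Rm=st()
for u,v,z in ((307,288,.005),(294,288,.05),(355,288,.051),(434.5,288,.051)):
    print((Rm.T@(w(d,u/1.5625,v/1.5625,z)-s["tool_pos"])).round(4))
E
```

```text
t 25.8 tcp [ 0.5098 -0.3568  0.195 ] zax ang 84.02 grip 0.847 F [ 0.1 -0.3  0.2] q6 [-0.79  0.56  1.47  0.    1.1  -2.26]
[ 0.0116  0.1899 -0.0675]
[ 0.001   0.1449 -0.0668]
[ 0.0008  0.144  -0.0286]
[0.0008 0.1441 0.021 ]
```

Call:
drive_tool(
  targets=[
    [[0.001,0.02,-0.004],0,0.15],
    [[0.001,0.05,-0.004],0,0.15],
    [[0.001,0.08,-0.004],0,0.15],
    [[0.001,0.11,-0.004],0,0.15],
    [[0.001,0.14,-0.004],0,0.15],
    [[0.001,0.16,-0.004],0,0.15],
    [[0.001,0.17,-0.004],0,0.15],
    [[0.001,0.17,-0.004],0,0.15],
    [[0.001,0.17,-0.004],0,1],
    [[0.001,0.17,-0.004],0,1],
  ],
)

```text
time_s: 26.8
tool_pos: [0.5113, -0.3632, 0.027]
tcp_rot: [0.707, -0.037, 0.038, -0.705]
ft_force: [-0.2, -0.9, 0.8]
gripper_width: 0.747
```

Call:
drive_tool(
  targets=[
    [[0,0,0],0,1],
    [[0,0,0],0,1],
    [[0,0,0],0,1],
    [[0,0,0],0,1],
  ],
)

```text
time_s: 27.2
tool_pos: [0.5107, -0.3626, 0.0266]
tcp_rot: [0.706, -0.037, 0.038, -0.706]
ft_force: [-0.1, 1.4, 5.7]
gripper_width: 0.58
```

```bash
python3 - <<'E'
from h import *
st()
E
```

```text
t 27.2 tcp [ 0.5107 -0.3626  0.0266] zax ang 83.92 grip 0.58 F [-0.1  1.4  5.7] q6 [-0.8   0.8   1.56  0.    0.78 -2.26]
```

Call:
drive_tool(
  targets=[
    [[0,-0.02,0],0,1],
    [[0,-0.05,0],0,1],
    [[0,-0.08,0],0,1],
    [[0,-0.11,0],0,1],
    [[0,-0.14,0],0,1],
    [[0,-0.17,0],0,1],
    [[0,-0.17,0],0,1],
  ],
)

```text
time_s: 27.9
tool_pos: [0.5123, -0.3648, 0.2]
tcp_rot: [0.709, -0.035, 0.04, -0.704]
ft_force: [0.8, -1.0, -1.5]
gripper_width: 0.575
```

```bash
python3 - <<'E'
from h import *
to([*wp(0,.055),.2],83.34)
crop("scene",50,100,400,362,"s9.png")
E
```

```text
t 27.9 tcp [ 0.5123 -0.3648  0.2   ] zax ang 83.93 grip 0.575 F [ 0.8 -1.  -1.5] q6 [-0.8   0.56  1.46 -0.    1.11 -2.26]
shift [ 0.0402 -0.0029  0.4929]
turn 0.59
scene crop scale 2.2857142857142856
```

View pics/s9.png

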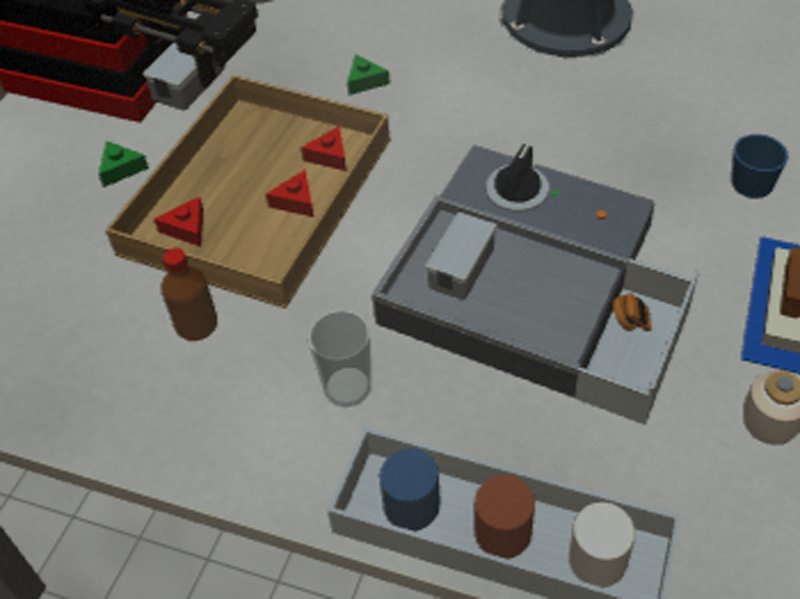

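Call:
drive_tool(
  targets=[
    [[0.003,0,0.03],0,1],
    [[0.006,0,0.07],0,1],
    [[0.009,0,0.11],0,1],
    [[0.012,0,0.15],0,1],
    [[0.015,0,0.19],0,1],
    [[0.019,0,0.23],0,1],
    [[0.022,0,0.27],0,1],
    [[0.025,0,0.31],0.3,1],
    [[0.029,0,0.35],0.6,1],
    [[0.032,0,0.39],0.6,1],
  ],
)

```text
time_s: 28.95
tool_pos: [0.5823, 0.0235, 0.1933]
tcp_rot: [-0.706, 0.043, -0.04, 0.706]
ft_force: [0.8, 0.5, -1.1]
gripper_width: 0.576
```

Call:
drive_tool(
  targets=[
    [[0.003,0,0.035],0,1],
    [[0.006,0,0.07],0,1],
    [[0.009,0,0.1],0,1],
    [[0.009,0,0.103],0,1],
    [[0.009,0,0.103],0,1],
    [[0.009,0,0.103],0,1],
  ],
)

```text
time_s: 29.55
tool_pos: [0.6034, 0.1222, 0.1942]
tcp_rot: [0.706, -0.042, 0.04, -0.706]
ft_force: [0.8, -0.7, -2.4]
gripper_width: 0.575
```

```bash
python3 - <<'E'
from h import *
to([*wp(0,.055),.0745],83.34)
E
```

```text
t 29.55 tcp [0.6034 0.1222 0.1942] zax ang 83.3 grip 0.575 F [ 0.8 -0.7 -2.4] q6 [ 0.02  0.56  1.49 -0.    1.1  -1.43]
shift [ 0.0014  0.1197 -0.0008]
turn -0.04
```

Call:
drive_tool(
  targets=[
    [[0.001,0.03,0],0,1],
    [[0.001,0.06,0],0,1],
    [[0.001,0.09,0],0,1],
    [[0.001,0.11,0],0,1],
    [[0.001,0.117,0],0,1],
    [[0.001,0.12,0],0,1],
    [[0.001,0.121,0],0,1],
    [[0.001,0.122,0],0,1],
    [[0.001,0.122,0],0,1],
  ],
)

```text
time_s: 30.45
tool_pos: [0.606, 0.1229, 0.0746]
tcp_rot: [-0.706, 0.04, -0.042, 0.706]
ft_force: [0.1, 0.2, -1.3]
gripper_width: 0.575
```

```bash
python3 - <<'E'
from h import *
st()
crop("scene",200,150,370,290,"s10.png")
E
```

```text
t 30.45 tcp [0.606  0.1229 0.0746] zax ang 83.32 grip 0.575 F [ 0.1  0.2 -1.3] q6 [ 0.02  0.72  1.57  0.    0.85 -1.43]
scene crop scale 4.285714285714286
```

View pics/s10.png

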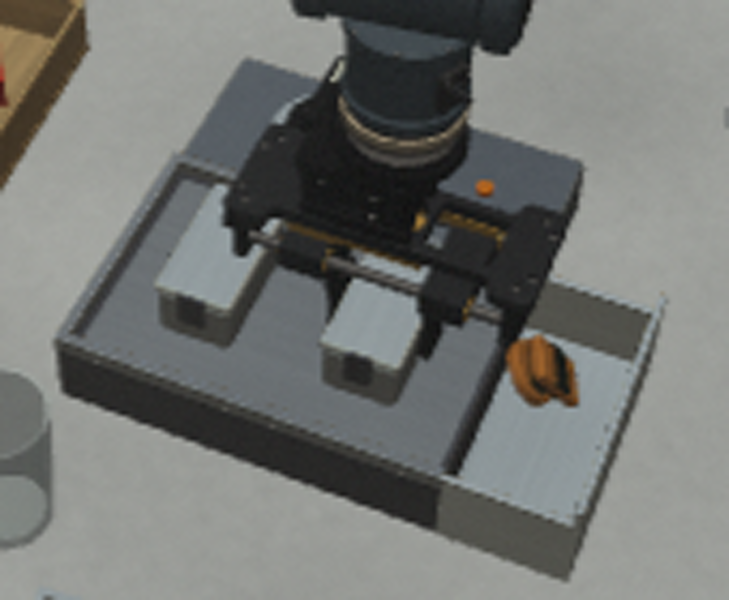

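Call:
drive_tool(
  targets=[
    [[0,0.0015,0],0,1],
    [[0,0.0015,0],0,1],
    [[0,0.0015,0],0,0.2],
    [[0,0.0015,0],0,0.2],
    [[0,0.0015,0],0,0.2],
    [[0,-0.01,0],0,0.2],
    [[0,-0.04,0],0,0.2],
    [[0,-0.08,0],0,0.2],
    [[0,-0.12,0],0,0.2],
    [[0,-0.145,0],0,0.2],
  ],
)

```text
time_s: 31.5
tool_pos: [0.6067, 0.1231, 0.2229]
tcp_rot: [-0.706, 0.039, -0.043, 0.706]
ft_force: [0.0, 0.7, 0.8]
gripper_width: 0.795
```

```bash
python3 - <<'E'
from h import *
to([.447,.0395,.23],83.34)
crop("scene",50,100,400,362,"s11.png")
crop("wrist",0,0,512,384,"w13.png")
E
```

```text
t 31.5 tcp [0.6067 0.1231 0.2229] zax ang 83.33 grip 0.795 F [0.  0.7 0.8] q6 [ 0.02  0.53  1.46  0.    1.15 -1.43]
shift [-0.1489 -0.008  -0.1016]
turn -0.01
scene crop scale 2.2857142857142856
wrist crop scale 1.5625
```

View pics/s11.png

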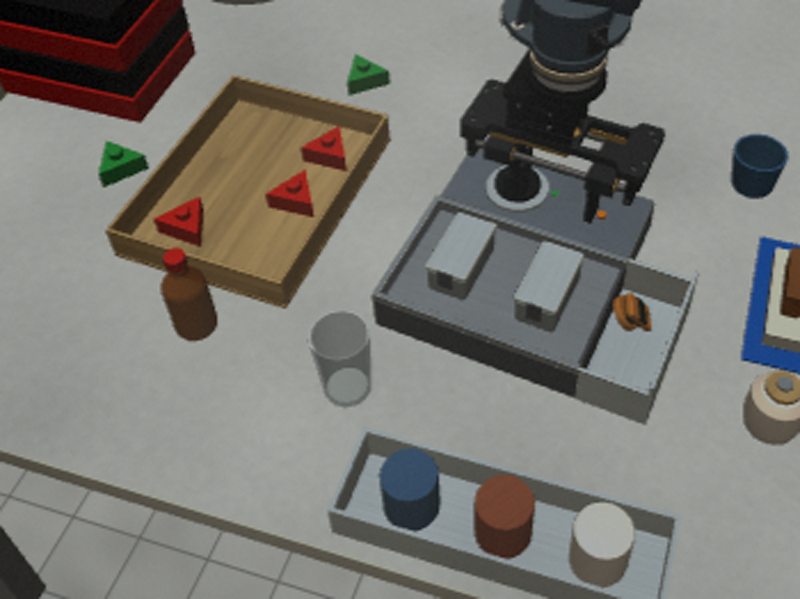

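Call:
drive_tool(
  targets=[
    [[-0.03,0,-0.02],0,0.4],
    [[-0.06,0,-0.04],0,0.4],
    [[-0.09,0,-0.06],0,0.4],
    [[-0.12,0,-0.08],0,0.4],
    [[-0.149,0,-0.102],0,0.4],
    [[-0.149,0,-0.102],0,0.4],
    [[-0.149,0,-0.102],0,0.4],
  ],
)

```text
time_s: 32.3
tool_pos: [0.4452, 0.0388, 0.2186]
tcp_rot: [-0.706, 0.042, -0.042, 0.706]
ft_force: [0.5, 0.2, -0.8]
gripper_width: 0.601
```

```bash
python3 - <<'E'
from h import *
to([.447,.0395,.083],83.34)
d=crop("wrist",0,0,512,384,"w14.png"); print(pr(d,np.array([.447,.0395,.102]))*1.5625)
E
```

```text
t 32.3 tcp [0.4452 0.0388 0.2186] zax ang 83.25 grip 0.601 F [ 0.5  0.2 -0.8] q6 [-0.16  0.31  1.88  0.    0.96 -1.62]
shift [0.0017 0.1356 0.0009]
turn -0.09
wrist crop scale 1.5625
[402.65561262 299.84455881]
```

View pics/w14.png

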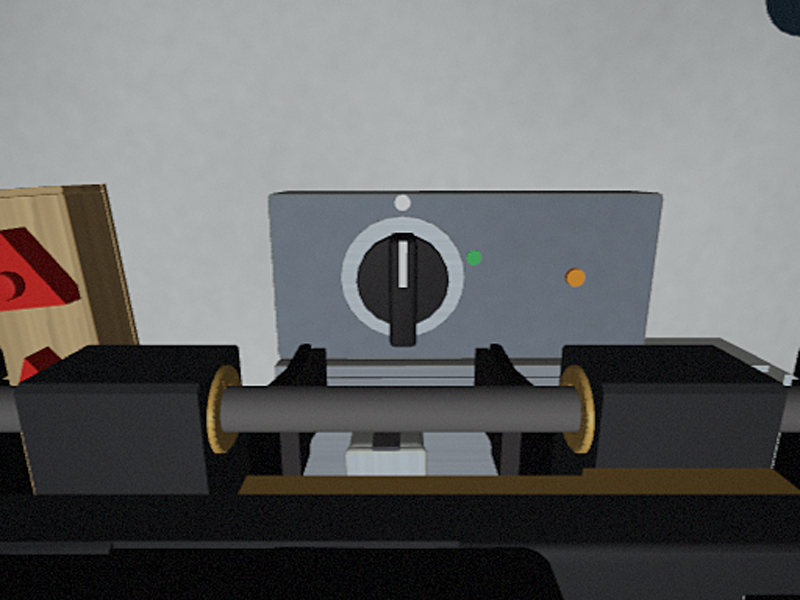

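Call:
drive_tool(
  targets=[
    [[0,0.03,0.001],0,0.4],
    [[0,0.06,0.001],0,0.4],
    [[0,0.09,0.001],0,0.4],
    [[0,0.12,0.001],0,0.4],
    [[0,0.135,0.001],0,0.4],
    [[0,0.135,0.001],0,0.4],
    [[0,0.135,0.001],0,1],
    [[0,0.135,0.001],0,1],
    [[0,0.135,0.001],0,1],
    [[0,0.135,0.001],0,1],
  ],
)

```text
time_s: 33.35
tool_pos: [0.4463, 0.04, 0.0844]
tcp_rot: [0.706, -0.04, 0.042, -0.706]
ft_force: [-1.1, -1.0, -0.5]
gripper_width: 0.32
```

Call:
drive_tool(
  targets=[
    [[0,0,0],0,1],
    [[0,0,0],0,1],
    [[0,0,0],0,1],
  ],
)

```text
time_s: 33.65
tool_pos: [0.4459, 0.0402, 0.084]
tcp_rot: [-0.706, 0.041, -0.042, 0.706]
ft_force: [-0.1, 2.4, 4.2]
gripper_width: 0.183
```

```bash
python3 - <<'E'
from h import *
st()
crop("top",165,130,295,240,"t6.png")
E
```

```text
t 33.65 tcp [0.4459 0.0402 0.084 ] zax ang 83.31 grip 0.183 F [-0.1  2.4  4.2] q6 [-0.16  0.56  2.    0.    0.58 -1.62]
top crop scale 5.454545454545454
```

View pics/t6.png

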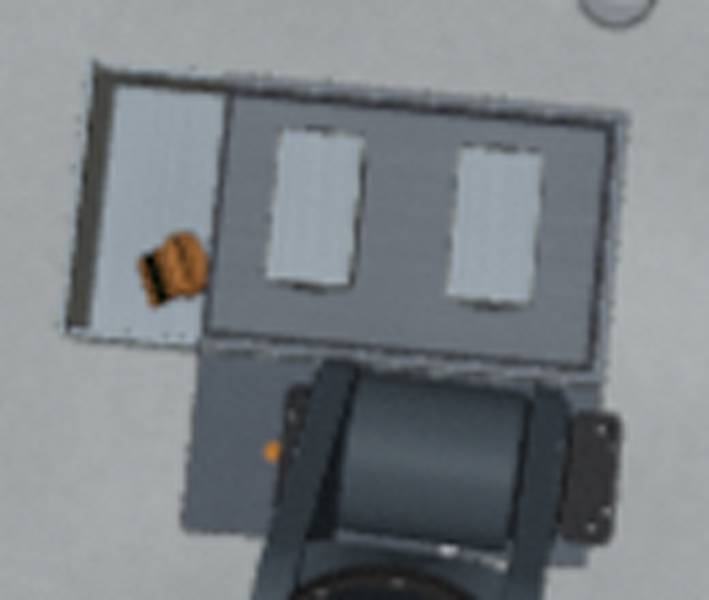

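Call:
drive_tool(
  targets=[
    [[0,0,0],8,1],
    [[0,0,0],16,1],
    [[0,0,0],24,1],
    [[0,0,0],32,1],
    [[0,0,0],40,1],
    [[0,0,0],48,1],
    [[0,0,0],56,1],
    [[0,0,0],64,1],
    [[0,0,0],72,1],
    [[0,0,0],75,1],
  ],
)

```text
time_s: 34.7
tool_pos: [0.4444, 0.0387, 0.084]
tcp_rot: [0.536, -0.463, 0.463, -0.534]
ft_force: [-3.3, -6.7, 8.3]
gripper_width: 0.183
```

Call:
drive_tool(
  targets=[
    [[0,0,0],0,1],
    [[0,0,0],0,1],
    [[0,0,0],0,1],
    [[0,0,0],0,0.5],
    [[0,0,0],0,0.5],
    [[0,0,0],0,0.5],
    [[0,0,0],0,0.5],
    [[0,-0.03,0],0,0.5],
    [[0,-0.08,0],0,0.5],
    [[0,-0.12,0],0,0.5],
  ],
)

```text
time_s: 35.7
tool_pos: [0.4455, 0.0402, 0.205]
tcp_rot: [0.535, -0.462, 0.462, -0.535]
ft_force: [1.2, -0.4, -0.6]
gripper_width: 0.497
```

```bash
python3 - <<'E'
from h import *
st()
crop("wrist",0,0,512,384,"w15.png");crop("scene",0,0,512,384,"s12.png")
E
```

```text
t 35.7 tcp [0.4455 0.0402 0.205 ] zax ang 8.34 grip 0.497 F [ 1.2 -0.4 -0.6] q6 [-0.16  0.33  1.89  0.    0.92 -0.31]
wrist crop scale 1.5625
scene crop scale 1.5625
```

View pics/w15.png

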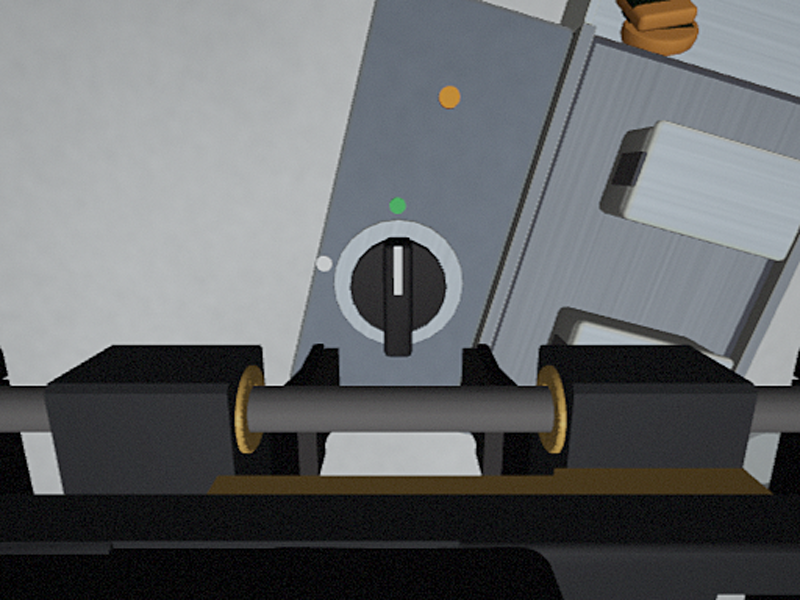

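View pics/s12.png

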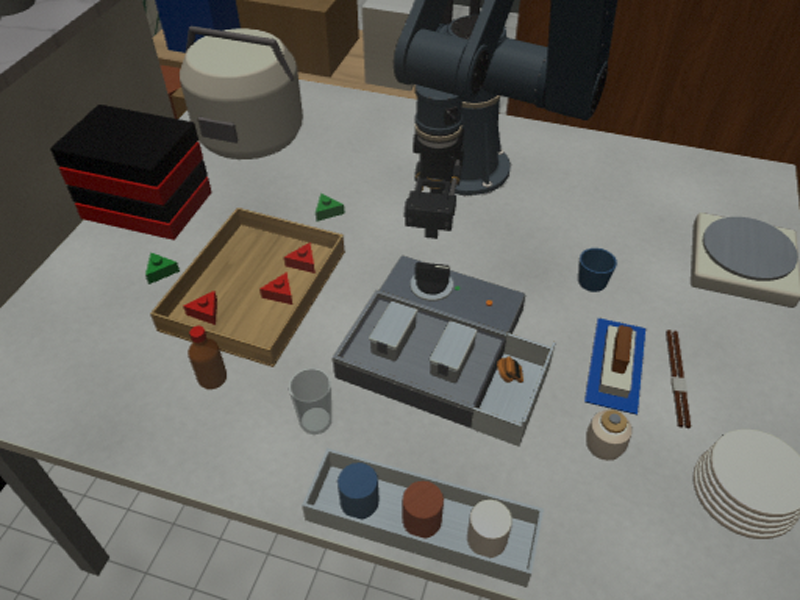

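```bash
python3 - <<'E'
from h import *
crop("top",100,120,300,270,"t7.png")
E
```

```text
top crop scale 4.0
```

View pics/t7.png

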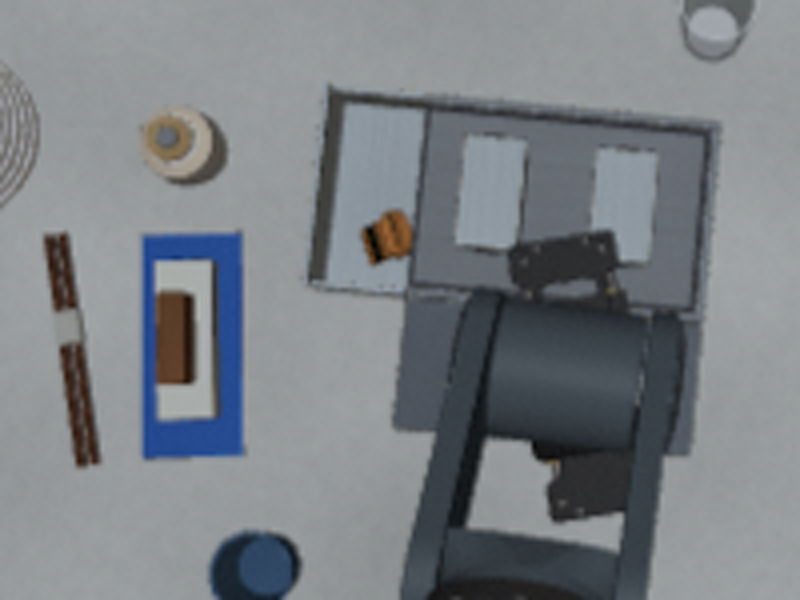

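The top view shows the scraper near the centre of its pad (px 190,340) and both crackers in the trough (388,237). Both tins sit inside the plate (490,190 and 625,200). Handing in.

```bash
python3 - <<'E'
from plant import ticket
print(ticket.hand_in())
E
```

```text
the job is handed in; nothing more can be done
None
```

The whole job is done and handed in after about 36 s on the robot's clock. I turned the knob off, swept both crackers into the trough in one pass and stood the scraper back on its pad. Then I set both tins on the plate and turned the knob on.

**Last checks, all from the camera images:**
- **Knob:** the pointer is at the green dot.
- **Tins:** both are flat on the plate, well inside its edges.
- **Crackers:** both are in the trough. One leans on the other and looks below plate level, but I did not measure its height.
- **Scraper:** it stands upright near the centre of the blue pad.
- **Everything else:** the three red moulds are in the crate. The bystanders and the green look-alikes look unmoved, and the gripper was open and clear of everything at hand-in.

No check failed. The camera-based positions differed by about 2 to 3 mm between views, so I corrected for that with the wrist camera. The grip stayed steady whenever it held something, and I saw no sign of the scraper being knocked.

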